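# Press the piston home in the pressure cylinder

## Robot

A 6-joint arm with a two-finger parallel gripper is mounted at the origin on the work surface. World frame = base frame: x ahead of the robot, y to its left, z up, the work surface at z = 0. Lengths are in mm, angles in rad, forces in N, time in s.
With the tool pointing down it reaches from about 350 to 875 mm from the base axis. Payload 4.2 kg.
Tool frame: the origin (TCP) lies on the mounting face of the last link; the fingertips stand 173 mm ahead of it and the grasp point (between the pads) lies 155 mm ahead of it; z points along the fingers, y is the direction in which the jaws open and shut (so a half turn about z gives the same grasp; the last joint's range is limited). The gripper opens to 85 mm and grips with 20 to 120 N. Pads are 22 mm wide; open, the fingers measure 114 mm over their backs; the gripper's body (76 mm by 85 mm) begins 54 mm behind the grasp point. The pads swing forward as they close: fully open they stand 13 mm farther back than shut.
Start: joints at [1.408, 0.385, 0.008, 0, -1.194, -0.259], TCP at [255.844, 570.214, 404.712] pointing down, gripper open.
Joint ranges: [-3.14, 3.14], [-1.21, 2.06], [-1.07, 1.41], [-3.16, 2.05], [-2.99, -0.16], [-3.1, 3.1]. Speed limits (rad/s): [2.79, 2.79, 3.14, 3.14, 3.14, 3.14].

## Interface

Orientations are given as a unit quaternion [x, y, z, w].
In Python, from bench import arm gives the robot as it stands. The module is installed in compiled form; this text tells all that it offers.
- The arm moves only by the tool play_rows, never from a script. Its argument "moves" is a list of rows, each a list of 3 entries, a list of its own where there are three numbers: the shift along the world's x, y, z in units of 30 cm (1.0 is 30 cm), then the turn about the world's z in units of 30 degrees (1.0 is 30 degrees), then the gripper's target within -1 to 1 (shut at 1, half-way at 0, fully open at -1). In form: [[[x, y, z], turn, jaw], ...]. A call has 1 to 12 rows; each row is the pose to reach, as a shift and turn from the pose measured when the call began; what a row does not reach only later rows make up. A row lasts 1/8 s, in which the tool goes at most 62.5 mm and 10.7 degrees, less where a joint would pass 70% of its speed; a pose out of reach is approached as far as the arm can. A call with a number of a shift or a turn outside -1 to 1 is refused whole. A call with a gripper value outside its range is refused whole. The fingers move at their own pace and stop on an object; the grip force is fixed at half the most. Time passes only in rows, so rows that repeat a pose let the fingers close. It gives the time, the measured TCP pose, the force and the opening at its end, in the units of the state.
- arm.read_state(): the state, without advancing time (a new reading comes with each control period).
- arm.get_image(name): name is "scene" or "top" or "wrist"; returns a dict with "pixels" (420x560x3 uint8, red, green, blue), "vfov" (degrees; the focal length in pixels is half the picture's height over the tangent of half this angle, whatever the lens; pixels are square), "cx", "cy" (the principal point, pixels), "xyz" and "rotation" of the camera in the world. Camera axes: x right, y up, looking along -z (the intrinsics and any distortion apply to the point x, -y, -z); pixel columns grow to the right and rows downward; lengths in mm; the calibration is good to about 2 mm. The wrist camera is an equidistant fisheye: a pixel r from the principal point sees the ray r / f radians off the axis. A picture is of the moment at which its call begins. There is no depth.
- arm.job_done(): hands the job in, once; it reports no verdict.
Trained networks look in a picture, given as the dict that the camera call returned (one of the last four; its "shot" number tells which), for a name from the list of things; names that differ only in an ending like _2 or _b are one class to them, and where a whole thing is asked for, a point or a joint stands for the part that bears it (a point fixed in the world has none). Each returns a list of dicts, best first, with "conf" (0 to 1); they miss things now and then, are a little off and sometimes report something else, mostly with a low value. They report only what shows in the picture. A call takes as long as a camera call. They do not tell look-alikes from the thing itself.
- arm.look_for(name, picture): "centre" ([x, y, z] in mm, in world coordinates, good to about 4 mm: the middle of the surface that is visible of it).
The state is a dict: "clock": time; "joints": joint angles; "joint_vel": joint speeds; "joint_efforts": joint torques, N m; "position": TCP position; "ee_rot": TCP orientation; "contact_force": force on the tool from outside, world axes, zero at the start; "wrist_torque": the same for the moment, N m; "gripper_width": finger opening in mm.
Only numpy, scipy, OpenCV 4.12 (cv2) and the standard library are available. Lean on these libraries where they do the work, as an engineer would, in place of code of your own. Each camera call takes 0.05 s, during which the arm holds its last target.

## Task

Take the long steel rod from its cradle and slide its plain end partway (5 to 10 cm) into the bore of the clear-fronted demonstration cylinder; let go of it there, grip it again further back, near its red end, and push the piston inside all the way home. The piston slides stiffly and its stop is at an unknown depth, so go by feel: finish with a firm seating push of about 15 N against the stop, held for a moment, never forcing the rod beyond 20 N, then ease off and leave the rod in the bore touching the piston, without disturbing the other things on the table.

Things in the scene. Friction and masses are not known exactly. Their poses are not given: they have to be found in the camera images.
- rod_mid (a point): The middle of the rod, on its axis. The rod is round steel, 12 mm in diameter, 240 mm long, about 0.2 kg, its last 18 mm at the tail coloured red (same diameter). Its x axis runs along the rod towards the plain tip. Starts lying level in the cradle, axis 45 mm above the table. Held near its middle it balances; held by an end while free it would droop.
- rod_tip (a point): Centre of the rod's plain end face, 120 mm from rod_mid along its +x.
- rod: The rod itself; origin and axes are those of rod_mid. Let go partway in the bore, it stays there, drooping by about 2 degrees: its outer part must be brought level with and in line with the bore's axis before it is pushed on, or it wedges.
- cradle: Fixed grey plastic cradle: base 200 x 50 x 6 mm with two V rests (14 mm long, up to 53 mm high) 85 mm either side of its middle along its x axis. Origin: centre of the underside. The rod lies along its x axis.
- cylinder: Fixed demonstration cylinder: a level block 220 mm long, 56 mm wide, its top 100 mm and its bore axis 75 mm above the table, an 8 mm brass end plate and then 122 mm of clear plastic at the front, rear part blue, on a grey base 250 x 100 x 12 mm. Origin: centre of the underside; x axis runs along the bore, into it.
- bore_mouth (a point): Centre of the bore's open mouth in a thin brass end plate, 75 mm above the table. Its x axis points into the bore. Bore 14.6 mm in diameter with a 4 mm lead-in chamfer; it is level. At home the rod's tip is somewhere between 150 and 174 mm deep (a few mm more while pressed), so 66 to 90 mm of rod stay outside.
- piston: The red piston in the bore; its origin is the centre of the face turned to the mouth, at first 115 to 151 mm deep. It slides against about 6 N of friction, 23 to 35 mm at most, and stays where left. At its stop is a rubber buffer: the push rises from 6 N by about 3 N per mm, turns rigid at 30 N, and springs back when let go. Where the stop is cannot be measured.
- beaker_a: Bystander: clear beaker, 68 mm wide, 90 mm tall. Origin: centre of the underside.
- beaker_b: Bystander: green-tinted beaker, 68 mm wide, 90 mm tall. Origin: centre of the underside.
- bottle: Bystander: white wide-mouth bottle, 68 mm wide, 115 mm tall. Origin: centre of the underside.
- seal: Bystander: black rubber seal ring, 32 mm wide, 10 mm high, on the table.
- bung: Bystander: brown-red rubber bung, 30 mm wide, 26 mm high, on the table.
Not all that is in view belongs to the job. There is more than one size of the rod; the job needs the larger.

How it is judged:
By the outcome, as a careful person would: the job done as asked, in the order asked, and still so for the second after the job is handed in, with the robot touching nothing.
It also fails if it takes over 72 s, if anything falls off the work surface, if the arm or the gripper's body presses on something with over 40 N, if the wrist force passes 120 N, or if a joint passes its speed limit or range.

## Working session

There is one attempt and no reset: what is moved stays moved. The work goes in short steps, Python scripts to look and compute and a tool call to move; the robot and the scene stay as the last step left them, time stands still between calls to the robot, and variables do not carry over. Pictures are saved under pics/ and viewed, and the job is handed in when it is done.

Besides the shell and the picture viewer there is one more tool, called in YAML: its name, and indented under it one key for each argument. play_rows: Moves the arm, as the interface text tells. Shifts and turns lie within -1 to 1; 1 stands for 30 cm of shift or 30 degrees of turn. Its arguments: {"type":"object","properties":{"moves":{"type":"array"}},"required":["moves"]}

```bash
mkdir -p pics
cat > h.py <<'E'
import numpy as np, cv2
from bench import arm
def save(im,n,crop=None,scale=1):
    p=im["pixels"]
    if crop: p=p[crop[1]:crop[3],crop[0]:crop[2]]
    p=cv2.resize(p,None,fx=scale,fy=scale,interpolation=cv2.INTER_CUBIC)
    cv2.imwrite("pics/"+n+".png",cv2.cvtColor(p,cv2.COLOR_RGB2BGR))
def ray(im,u,v):
    f=im["pixels"].shape[0]/2/np.tan(np.radians(im["vfov"])/2)
    d=np.array([(u-im["cx"])/f,-(v-im["cy"])/f,-1.]); return np.array(im["rotation"]).reshape(3,3)@d
def atz(im,u,v,z):
    d=ray(im,u,v); o=np.array(im["xyz"]); return o+d*(z-o[2])/d[2]
def proj(im,P):
    f=im["pixels"].shape[0]/2/np.tan(np.radians(im["vfov"])/2)
    c=np.array(im["rotation"]).reshape(3,3).T@(np.array(P)-np.array(im["xyz"]))
    return im["cx"]+f*c[0]/-c[2], im["cy"]-f*c[1]/-c[2]
E
python3 - <<'E'
from h import *
s=arm.read_state()
for k in s: print(k,np.round(s[k],3))
for n in ["scene","top","wrist"]:
    im=arm.get_image(n); save(im,n+"0"); print(n,{k:np.round(v,3).tolist() for k,v in im.items() if k not in("pixels",) and not isinstance(v,str)})
    if n!="wrist":
      for t in ["rod","rod_tip","rod_mid","cradle","cylinder","bore_mouth","piston","beaker_a","bottle","seal","bung"]:
        for r in arm.look_for(t,im)[:3]: print(n,t,np.round(r["centre"],1),round(r["conf"],2),[round(float(q)) for q in proj(im,r["centre"])])
E
```

```text
clock 0.0
joints [ 1.408e+00  3.860e-01  7.000e-03 -1.000e-03 -1.194e+00 -2.590e-01]
joint_vel [ 0.001 -0.001  0.    -0.001 -0.001 -0.002]
joint_efforts [-1.0000e-03 -3.9229e+01  1.8840e+01  4.1860e+00 -5.0000e-03 -0.0000e+00]
position [255.754 570.052 403.594]
ee_rot [ 0.978 -0.209 -0.     0.001]
contact_force [ 0.136  0.749 -0.264]
wrist_torque [-0.052  0.007 -0.015]
gripper_width 85.485
scene {'vfov': 51.983, 'cx': 277.329, 'cy': 215.702, 'xyz': [1321.388, -194.04, 679.652], 'rotation': [0.334, 0.278, 0.571, 0.697], 'shot': 1}Traceback (most recent call last):
  File "<stdin>", line 8, in <module>
  File "h.py", line 15, in proj
    c=np.array(im["rotation"]).reshape(3,3).T@(np.array(P)-np.array(im["xyz"]))
      ~~~~~~~~~~~~~~~~~~~~~~~~~~~~~~~~^^^^^
ValueError: cannot reshape array of size 4 into shape (3,3)
```

```bash
sed -i 's/np.array(im\["rotation"\]).reshape(3,3)/RR(im)/' h.py
cat >> h.py <<'E'
from scipy.spatial.transform import Rotation
def RR(im): return Rotation.from_quat(im["rotation"]).as_matrix()
E
python3 - <<'E'
from h import *
for n in ["scene","top","wrist"]:
    im=arm.get_image(n); save(im,n+"0"); print(n,{k:np.round(v,3).tolist() for k,v in im.items() if k not in("pixels",) and not isinstance(v,str)})
    if n!="wrist":
      for t in ["rod","rod_tip","rod_mid","cradle","cylinder","bore_mouth","piston","beaker_a","bottle","seal","bung"]:
        for r in arm.look_for(t,im)[:3]: print(n,t,np.round(r["centre"],1),round(r["conf"],2),[round(float(q)) for q in proj(im,r["centre"])])
E
```

```text
scene {'vfov': 51.983, 'cx': 277.329, 'cy': 215.702, 'xyz': [1321.388, -194.04, 679.652], 'rotation': [0.334, 0.278, 0.571, 0.697], 'shot': 2}
scene rod [ 619.7 -133.8    8.9] 0.6 [245, 255]
scene rod [467.2 -56.   44.5] 0.55 [267, 199]
scene rod_tip [467.2 -54.7  53. ] 0.77 [267, 196]
scene rod_tip [ 621.5 -132.9    6.9] 0.58 [246, 256]
scene rod_mid [466.6 -57.8  53.8] 0.7 [266, 196]
scene rod_mid [ 623.9 -130.8    3.7] 0.59 [247, 258]
scene cradle [480.8 -63.7   9.3] 0.67 [265, 214]
scene cylinder [629.2 179.1  65. ] 0.85 [382, 221]
scene bore_mouth [627.5 178.7  58.3] 0.56 [381, 223]
scene beaker_a [441.7 220.   65.5] 0.72 [370, 174]
scene beaker_a [ 728.5 -363.7   55.3] 0.64 [132, 293]
scene beaker_a [627.5 176.8  61.5] 0.23 [381, 222]
scene bung [ 475.5 -371.8   23.1] 0.43 [138, 224]
top {'vfov': 45.41, 'cx': 281.265, 'cy': 206.726, 'xyz': [321.621, -16.97, 1367.077], 'rotation': [0.061, -0.069, -0.703, 0.705], 'shot': 3}
top rod [463.6 -53.1  51.2] 0.94 [289, 245]
top rod [ 609.7 -125.     8.7] 0.78 [315, 194]
top rod_tip [463.9 -55.9  46.9] 0.58 [290, 245]
top rod_tip [ 611.3 -129.4    9.3] 0.46 [316, 194]
top rod_mid [ 609.  -125.8    8.2] 0.64 [315, 195]
top rod_mid [464.7 -52.9  49.5] 0.63 [289, 245]
top rod_mid [590.5 180.7 100.9] 0.57 [199, 194]
top cradle [460.9 -64.3   6.2] 0.57 [293, 248]
top cylinder [589.5 180.8  99.7] 0.95 [199, 194]
top piston [588.4 181.5  99.4] 0.46 [199, 195]
top beaker_a [425.1 230.3  33.4] 0.85 [182, 260]
top beaker_a [ 718.4 -368.6   51.1] 0.69 [405, 153]
top bottle [424.4 350.5 116.5] 0.76 [127, 258]
top bottle [425.2 230.1  32.9] 0.61 [182, 260]
top seal [ 542.2 -349.4    8.1] 0.63 [396, 219]
top bung [ 466.2 -371.1   27.7] 0.41 [407, 246]
wrist {'vfov': 65.706, 'cx': 276.658, 'cy': 205.651, 'xyz': [320.32, 542.163, 374.737], 'rotation': [0.077, -0.118, 0.831, -0.538], 'shot': 4}
```

View pics/scene0.png

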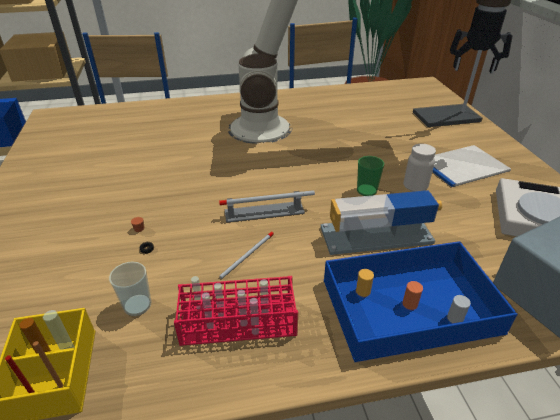

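View pics/top0.png

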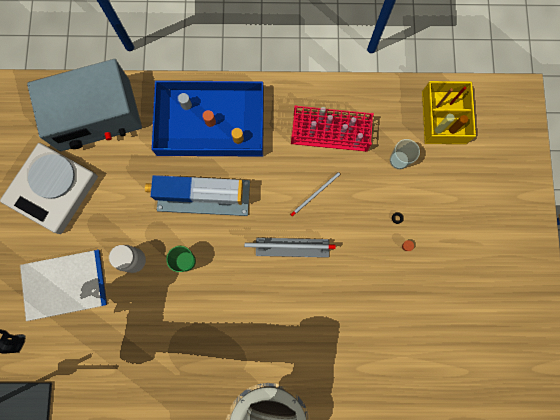

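View pics/wrist0.png

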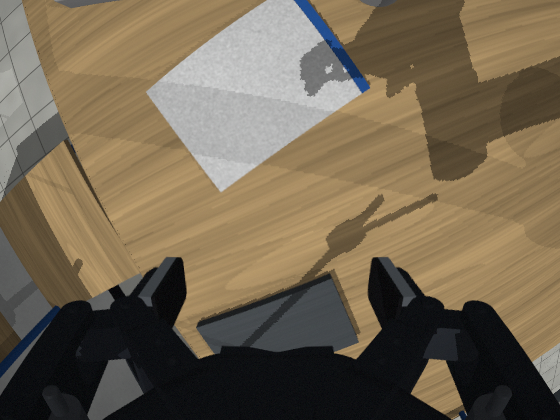

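Run:
```python
from h import *
im=arm.get_image("top"); save(im,"topc",(140,165,350,265),3.8)
im=arm.get_image("scene"); save(im,"scenec",(210,170,460,260),3.2)
```

```text
(no output)
```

View pics/topc.png

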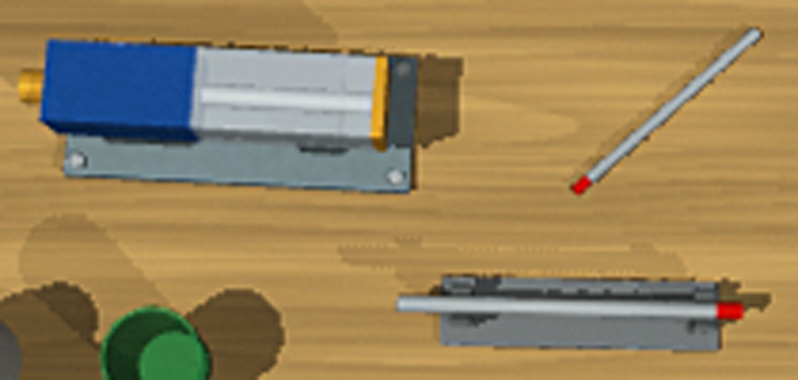

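View pics/scenec.png

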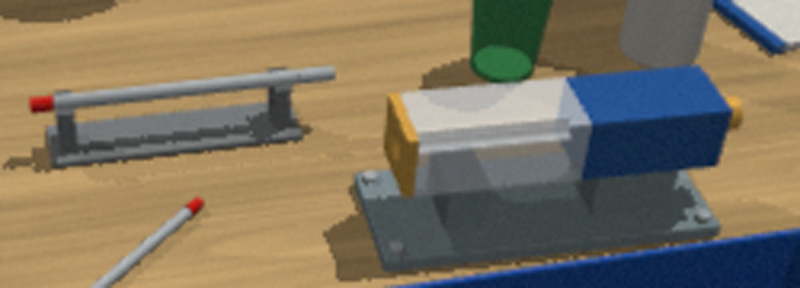

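Run:
```python
from h import *
im=arm.get_image("top")
g=lambda x,y,z: np.round(atz(im,140+x/3.8-.5+.13,165+y/3.8-.37,z),1)
print("tip",g(398,303,45),"tail",g(743,311,45))
for p in [(47,40),(388,57),(385,148),(43,125)]: print(p,g(*p,100))
for p in [(410,191),(65,177)]: print("base",p,g(*p,12))
t=g(398,303,45)-g(743,311,45);print(np.linalg.norm(t),np.degrees(np.arctan2(t[1],t[0])))
```

```text
tip [466.3  65.1  45. ] tail [ 461.6 -174.8   45. ]
(47, 40) [639.3 303.6 100. ]
(388, 57) [628.6  71.2 100. ]
(385, 148) [565.4  72.1 100. ]
(43, 125) [580.2 303.4 100. ]
base (410, 191) [550.8  59.8  12. ]
base (65, 177) [560. 308.  12.]
239.94603559967396 88.87763352206805
```

play_rows:
  moves:
    - [[0.16,-0.17,0],-0.3,-1]
    - [[0.35,-0.35,0],-0.6,-1]
    - [[0.55,-0.55,0],-0.9,-1]
    - [[0.75,-0.75,0],-1,-1]
    - [[0.95,-0.97,0],-1,-1]
    - [[0.95,-1,0],-1,-1]
    - [[0.95,-1,0],-1,-1]

```text
clock: 2.38
position: [542.3, 267.9, 404.8]
ee_rot: [0.89, -0.456, 0.0, -0.0]
contact_force: [0.2, 1.0, -0.2]
gripper_width: 85.5
```

play_rows:
  moves:
    - [[0,-0.2,0],-0.3,-1]
    - [[0,-0.4,0],-0.6,-1]
    - [[0,-0.6,0],-0.9,-1]
    - [[0,-0.75,0],-1,-1]
    - [[0,-0.75,0],-1,-1]
    - [[0,-0.75,0],-1,-1]

```text
clock: 3.12
position: [542.4, 42.9, 404.9]
ee_rot: [0.741, -0.671, 0.0, -0.0]
contact_force: [-0.5, 0.6, 0.1]
gripper_width: 84.9
```

Run:
```python
from h import *
im=arm.get_image("wrist"); save(im,"w1")
s=arm.read_state()
for k in ["clock","position","ee_rot","joints"]: print(k,np.round(s[k],3))
print({k:np.round(v,4).tolist() for k,v in im.items() if k not in("pixels",) and not isinstance(v,str)})
for t in ["rod","rod_tip","cradle","cylinder","bore_mouth","piston"]:
        for r in arm.look_for(t,im)[:3]: print(t,np.round(r["centre"],1),round(r["conf"],2))
```

```text
clock 3.175
position [542.399  43.484 404.827]
ee_rot [ 0.742 -0.671  0.    -0.   ]
joints [ 0.378  0.247 -0.192  0.    -1.132 -0.278]
{'vfov': 65.7065, 'cx': 276.658, 'cy': 205.6513, 'xyz': [549.1355, -26.7043, 374.9381], 'rotation': [0.0068, -0.141, 0.9887, -0.0498], 'shot': 8}
rod [ 593.9 -103.     7.8] 0.96
rod [463.  -50.1  49.8] 0.74
rod_tip [ 593.3 -103.3    7. ] 0.91
rod_tip [468.  -52.7  52.9] 0.73
cradle [474.1 -67.    4.6] 0.83
cylinder [591.  121.5  99.9] 0.66
bore_mouth [594.  124.4 100.8] 0.63
```

View pics/w1.png

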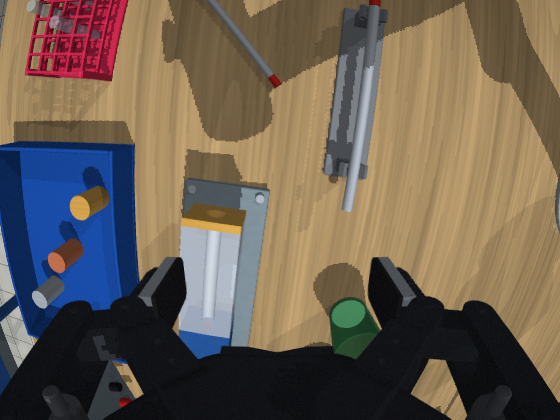

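```bash
cat >> h.py <<'E'
def fray(im,u,v):
    f=im["pixels"].shape[0]/2/np.tan(np.radians(im["vfov"])/2)
    x=u-im["cx"];y=v-im["cy"];r=np.hypot(x,y)+1e-9;th=r/f
    return RR(im)@np.array([np.sin(th)*x/r,-np.sin(th)*y/r,-np.cos(th)])
def fatz(im,u,v,z):
    d=fray(im,u,v);o=np.array(im["xyz"]);return o+d*(z-o[2])/d[2]
def fproj(im,P):
    f=im["pixels"].shape[0]/2/np.tan(np.radians(im["vfov"])/2)
    c=RR(im).T@(np.array(P)-np.array(im["xyz"])); a=np.array([c[0],-c[1]]);n=np.linalg.norm(a)+1e-9
    th=np.arctan2(n,-c[2]); return im["cx"]+f*th*a[0]/n, im["cy"]+f*th*a[1]/n
def overlay(im,P,yaw,rodmid,ryaw,n,crop,scale,pf):
    "P: cylinder origin xy"
    p=cv2.resize(im["pixels"][crop[1]:crop[3],crop[0]:crop[2]],None,fx=scale,fy=scale,interpolation=cv2.INTER_CUBIC)
    p=cv2.cvtColor(p,cv2.COLOR_RGB2BGR)
    def tr(o,a,q): c,s=np.cos(a),np.sin(a); return np.array([o[0]+c*q[0]-s*q[1],o[1]+s*q[0]+c*q[1],q[2]])
    def line(o,a,q1,q2,col):
        t=np.linspace(0,1,15)[:,None]; Q=np.array(q1)*(1-t)+np.array(q2)*t
        pts=np.array([pf(im,tr(o,a,q)) for q in Q]); pts=((pts-np.array(crop[:2])+.5)*scale-.5)
        cv2.polylines(p,[np.round(pts*16).astype(np.int32)],False,col,1,cv2.LINE_AA,4)
    for z,hx,hy,col in [(100,110,28,(0,0,255)),(44,110,28,(255,0,255)),(12,125,50,(0,255,0))]:
        q=[(-hx,-hy,z),(-hx,hy,z),(hx,hy,z),(hx,-hy,z)]
        for i in range(4): line(P,yaw,q[i],q[(i+1)%4],col)
    line(P,yaw,(-102,-28,100),(-102,28,100),(0,0,255))
    line(P,yaw,(-110,0,75),(110,0,75),(255,255,0))
    for s in(-6,6): line(rodmid,ryaw,(-120,s,45),(120,s,45),(255,0,0))
    for s in(-120,102,-102,120): line(rodmid,ryaw,(s,-6,45),(s,6,45),(255,0,0))
    cv2.imwrite("pics/"+n+".png",p)
E
python3 - <<'E'
from h import *
im=arm.get_image("wrist"); save(im,"w1a",(170,170,290,340),3.5); save(im,"w1b",(320,0,400,220),2.7)
t=arm.get_image("top")
Y=np.radians(87.8); d=np.array([np.cos(Y),np.sin(Y)])
C=np.array([605.4,184.]);R=np.array([464,-55.]);ry=np.radians(88.9)
overlay(im,C,Y,R,ry,"ow",(170,0,400,200),3,fproj)
overlay(im,C,Y,R,ry,"ow2",(170,170,290,340),3.5,fproj)
overlay(t,C,Y,R,ry,"ot",(140,165,350,265),3.8,proj)
E
```

```text
(no output)
```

View pics/ow.png

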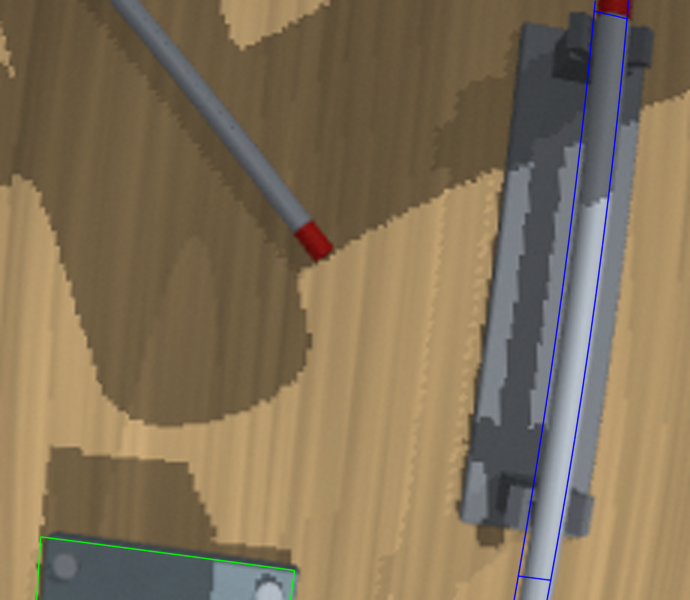

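View pics/ow2.png

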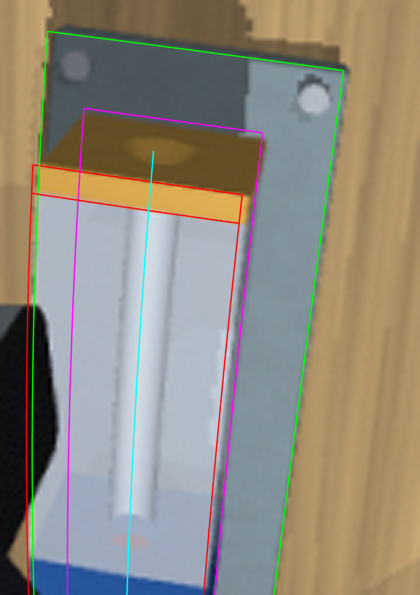

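View pics/ot.png

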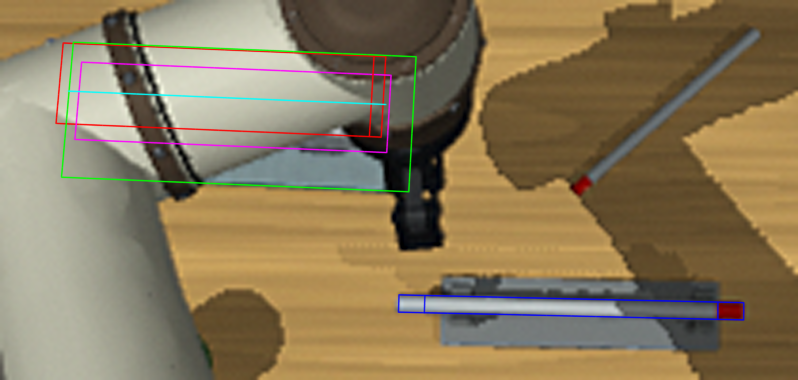

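play_rows:
  moves:
    - [[-0.12,-0.16,-0.1],-0.35,-1]
    - [[-0.26,-0.33,-0.2],-0.7,-1]
    - [[-0.26,-0.33,-0.25],-1,-1]
    - [[-0.26,-0.33,-0.25],-1,-1]

```text
clock: 4.08
position: [463.4, -56.3, 328.8]
ee_rot: [-0.543, 0.84, 0.001, -0.002]
contact_force: [0.7, -0.1, 0.7]
gripper_width: 85.4
```

Run:
```python
from h import *
s=arm.read_state()
for k in ["clock","position","ee_rot","joints"]: print(k,np.round(s[k],3))
```

```text
clock 4.075
position [463.391 -56.282 328.796]
ee_rot [-0.543  0.84   0.001 -0.002]
joints [ 0.229  0.193 -0.477  0.    -0.904 -0.651]
```

play_rows:
  moves:
    - [[0,0,0],1,-1]
    - [[0,0,0],1,-1]
    - [[0,0,0],1,-1]

```text
clock: 4.45
position: [464.8, -55.4, 330.1]
ee_rot: [0.745, -0.667, 0.001, 0.001]
contact_force: [0.3, 0.5, -0.5]
gripper_width: 85.6
```

play_rows:
  moves:
    - [[0,0,0],1,-1]
    - [[0,0,0],1,-1]
    - [[0,0,0],1,-1]

```text
clock: 4.82
position: [466.2, -54.4, 331.4]
ee_rot: [0.895, -0.447, 0.002, -0.0]
contact_force: [-0.1, 0.4, -0.1]
gripper_width: 85.3
```

play_rows:
  moves:
    - [[0,0,0],1,-1]
    - [[0,0,0],1,-1]
    - [[0,0,0],1,-1]

```text
clock: 5.2
position: [467.6, -53.4, 332.7]
ee_rot: [0.981, -0.195, 0.004, -0.001]
contact_force: [-0.3, 0.2, -0.4]
gripper_width: 85.5
```

play_rows:
  moves:
    - [[0,0,0],1,-1]
    - [[0,0,0],1,-1]
    - [[0,0,0],1,-1]

```text
clock: 5.58
position: [469.0, -52.5, 334.1]
ee_rot: [0.998, 0.07, 0.004, -0.002]
contact_force: [-0.9, -0.4, -0.4]
gripper_width: 85.7
```

play_rows:
  moves:
    - [[0,0,0],1,-1]
    - [[0,0,0],1,-1]
    - [[0,0,0],1,-1]

```text
clock: 5.95
position: [470.4, -51.5, 335.4]
ee_rot: [0.944, 0.331, 0.005, -0.003]
contact_force: [0.4, 0.3, -0.4]
gripper_width: 85.4
```

play_rows:
  moves:
    - [[0,0,0],1,-1]
    - [[0,0,0],1,-1]
    - [[0,0,0],1,-1]

```text
clock: 6.32
position: [471.7, -50.5, 336.7]
ee_rot: [0.823, 0.568, 0.005, -0.003]
contact_force: [0.1, 0.3, -1.1]
gripper_width: 85.6
```

```bash
cat >> h.py <<'E'
def st():
    s=arm.read_state(); q=np.array(s["ee_rot"]); 
    R=Rotation.from_quat(q).as_matrix(); yj=R[:,1]
    print("t",round(s["clock"],2),"pos",np.round(s["position"],2),"jawdeg",round(np.degrees(np.arctan2(yj[1],yj[0])),2),"zax",np.round(R[:,2],4),"F",np.round(s["contact_force"],2),"T",np.round(s["wrist_torque"],3),"w",round(s["gripper_width"],1),"j6",round(s["joints"][5],3))
    return s
E
python3 - <<'E'
from h import *
st()
E
```

```text
t 6.33 pos [471.71 -50.53 336.69] jawdeg -20.79 zax [ 0.0052  0.0116 -0.9999] F [ 0.11  0.25 -1.12] T [-0.017 -0.037  0.044] w 85.6 j6 2.552
```

play_rows:
  moves:
    - [[-0.02,-0.015,-0.05],0.33,-1]
    - [[-0.027,-0.015,-0.06],0.66,-1]
    - [[-0.027,-0.015,-0.06],0.66,-1]
    - [[-0.027,-0.015,-0.06],0.66,-1]

```text
clock: 6.82
position: [464.4, -54.5, 319.5]
ee_rot: [0.713, 0.701, 0.005, -0.004]
contact_force: [-0.8, -0.2, 0.2]
gripper_width: 85.7
```

Run:
```python
from h import *
st()
im=arm.get_image("wrist"); 
s=st()
save(im,"w2"); 
print({k:np.round(v,4).tolist() for k,v in im.items() if k not in("pixels",) and not isinstance(v,str)})
Y=np.radians(87.8);C=np.array([605.4,184.]);R=np.array([464,-55.]);ry=np.radians(88.9)
overlay(im,C,Y,R,ry,"ow3",(0,0,560,420),1.4,fproj)
```

```text
t 6.83 pos [464.45 -54.5  319.49] jawdeg -1.01 zax [ 0.0028  0.0128 -0.9999] F [-0.77 -0.16  0.17] T [-0.097  0.022  0.027] w 85.7 j6 2.905
t 6.88 pos [464.27 -54.62 319.38] jawdeg -1.01 zax [ 0.0025  0.0129 -0.9999] F [ 0.91  1.06 -0.57] T [-0.022 -0.022 -0.014] w 85.2 j6 2.906
{'vfov': 65.7065, 'cx': 276.658, 'cy': 205.6513, 'xyz': [465.4807, 17.8971, 290.4523], 'rotation': [-0.1349, -0.0002, -0.0084, 0.9908], 'shot': 11}
```

View pics/ow3.png

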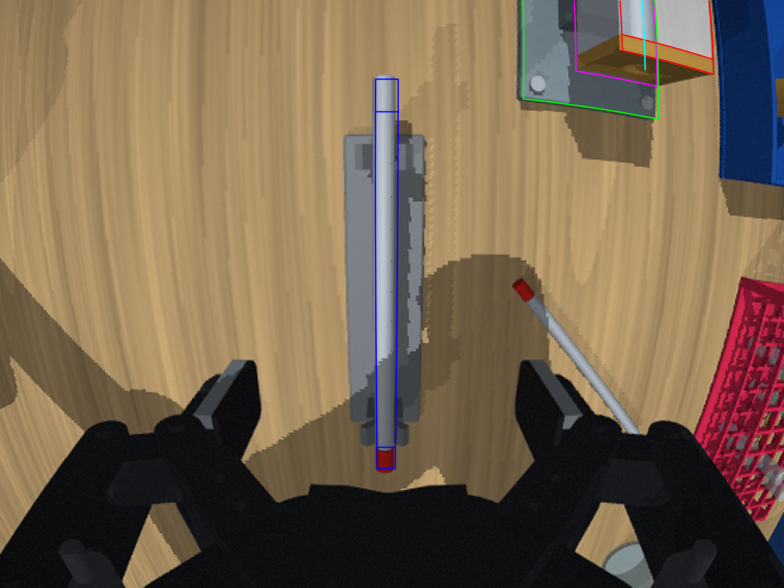

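play_rows:
  moves:
    - [[-0.003,-0.007,-0.15],0,-1]
    - [[-0.003,-0.007,-0.28],0,-1]
    - [[-0.003,-0.007,-0.36],0,-1]
    - [[-0.003,-0.007,-0.398],0,-1]
    - [[-0.003,-0.007,-0.398],0,-1]
    - [[-0.003,-0.007,-0.398],0,-1]

```text
clock: 7.62
position: [464.0, -56.6, 201.0]
ee_rot: [0.713, 0.701, 0.006, -0.003]
contact_force: [-0.4, 0.5, -0.0]
gripper_width: 85.5
```

Run:
```python
from h import *
st()
im=arm.get_image("wrist"); st()
save(im,"w3",scale=1.4)
```

```text
t 7.62 pos [463.99 -56.59 200.98] jawdeg -1.0 zax [ 0.0049  0.0132 -0.9999] F [-0.37  0.49 -0.04] T [-0.023 -0.031  0.009] w 85.5 j6 2.919
t 7.67 pos [463.89 -56.63 201.06] jawdeg -1.0 zax [ 0.0051  0.0133 -0.9999] F [-0.23  0.82  0.06] T [-0.044  0.05   0.026] w 85.4 j6 2.919
```

View pics/w3.png

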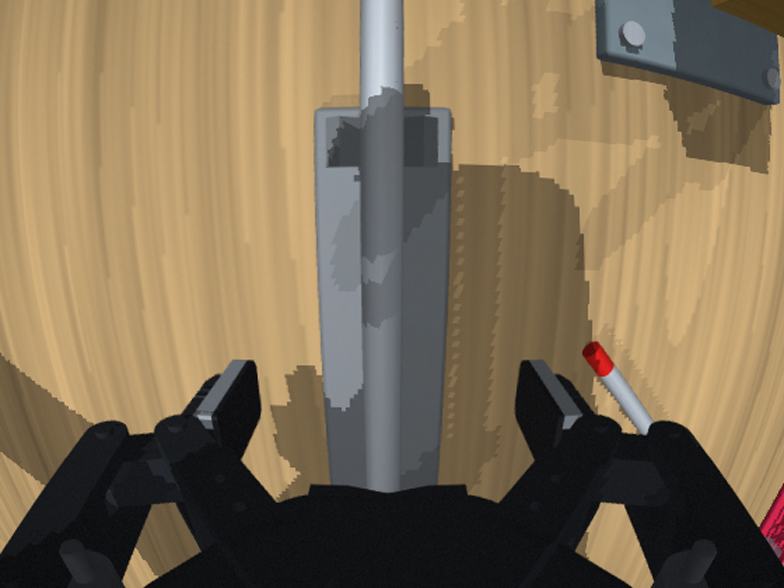

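play_rows:
  moves:
    - [[-0.001,0,-0.003],0,1]
    - [[-0.001,0,-0.003],0,1]
    - [[-0.001,0,-0.003],0,1]
    - [[-0.001,0,-0.003],0,1]
    - [[-0.001,0,-0.003],0,1]
    - [[-0.001,0,-0.003],0,1]

```text
clock: 8.43
position: [462.8, -56.7, 200.2]
ee_rot: [0.713, 0.701, 0.005, -0.004]
contact_force: [-3.4, 2.3, 5.7]
gripper_width: 9.9
```

Run:
```python
from h import *
st()
```

```text
t 8.43 pos [462.78 -56.68 200.22] jawdeg -1.03 zax [ 0.0025  0.013  -0.9999] F [-3.43  2.34  5.71] T [0.364 1.076 0.003] w 9.9 j6 2.919
```

play_rows:
  moves:
    - [[0,0,0.0],0,1]
    - [[0,0,0.06],0,1]
    - [[0,0,0.16],0,1]
    - [[0,0,0.27],0,1]
    - [[0,0,0.27],0,1]
    - [[0,0,0.27],0,1]

```text
clock: 9.18
position: [462.2, -56.7, 280.2]
ee_rot: [0.714, 0.701, 0.005, -0.004]
contact_force: [-0.5, -0.3, -1.9]
gripper_width: 10.1
```

Run:
```python
from h import *
st()
im=arm.get_image("wrist"); st()
save(im,"w4",scale=1.4)
im=arm.get_image("scene"); save(im,"s4",(180,130,460,260),2.8)
```

```text
t 9.18 pos [462.25 -56.75 280.24] jawdeg -1.06 zax [ 9.000e-04  1.320e-02 -9.999e-01] F [-0.49 -0.26 -1.87] T [-0.023  0.033  0.022] w 10.1 j6 2.912
t 9.22 pos [462.2  -56.76 279.9 ] jawdeg -1.05 zax [-2.000e-04  1.290e-02 -9.999e-01] F [-0.14 -0.2  -1.76] T [-0.008  0.018 -0.009] w 10.2 j6 2.912
```

View pics/w4.png

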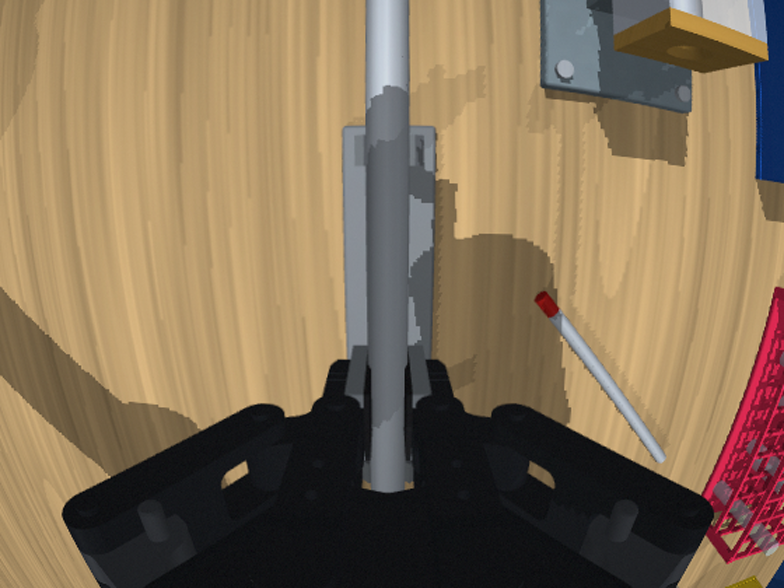

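View pics/s4.png

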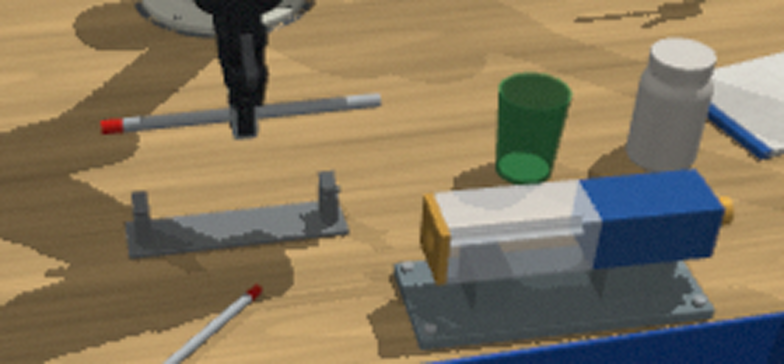

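play_rows:
  moves:
    - [[0.0,-0.037,0],0,1]
    - [[0.12,-0.04,0],-0.04,1]
    - [[0.26,-0.04,0],-0.04,1]
    - [[0.38,-0.04,0],-0.04,1]
    - [[0.443,-0.04,-0.05],-0.04,1]
    - [[0.443,-0.04,-0.12],-0.04,1]
    - [[0.443,-0.04,-0.165],-0.04,1]
    - [[0.443,-0.04,-0.165],-0.04,1]
    - [[0.443,-0.04,-0.165],-0.04,1]

```text
clock: 10.4
position: [595.4, -68.9, 230.9]
ee_rot: [0.721, 0.693, 0.005, -0.004]
contact_force: [-0.0, 0.2, -1.7]
gripper_width: 9.9
```

```bash
cat >> h.py <<'E'
def shots(n,C=(604.4,184.),Y=87.8):
    im=arm.get_image("wrist"); s=st(); save(im,n+"w",scale=1.4)
    overlay(im,np.array(C),np.radians(Y),np.array([464,-55.]),np.radians(88.9),n+"o",(140,0,460,330),2.4,fproj)
    im2=arm.get_image("scene"); save(im2,n+"s",(260,160,440,260),4.4)
    print({k:np.round(v,4).tolist() for k,v in im.items() if k in("xyz","rotation")})
E
python3 - <<'E'
from h import *
st(); shots("a")
E
```

```text
t 10.4 pos [595.38 -68.9  230.88] jawdeg -2.23 zax [ 8.000e-04  1.250e-02 -9.999e-01] F [-0.04  0.2  -1.7 ] T [-0.05  -0.039  0.004] w 9.9 j6 2.963
t 10.45 pos [595.43 -68.83 231.23] jawdeg -2.23 zax [ 0.0015  0.0127 -0.9999] F [ 0.46 -0.82 -1.12] T [-0.012  0.009 -0.02 ] w 9.8 j6 2.963
{'xyz': [597.8463, 3.4373, 201.8183], 'rotation': [-0.135, 0.0024, -0.0188, 0.9907]}
```

View pics/ao.png

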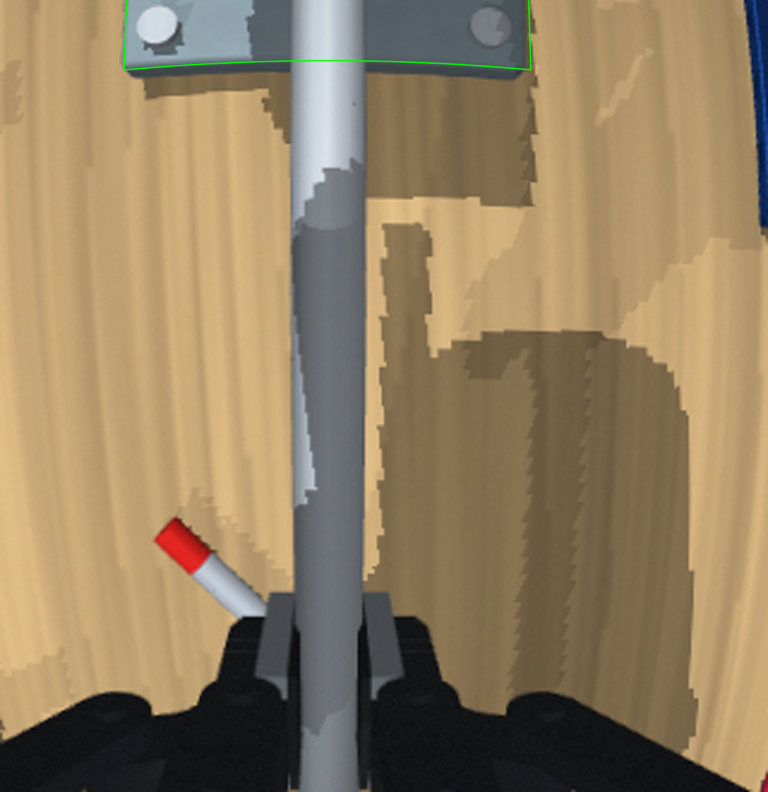

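View pics/as.png

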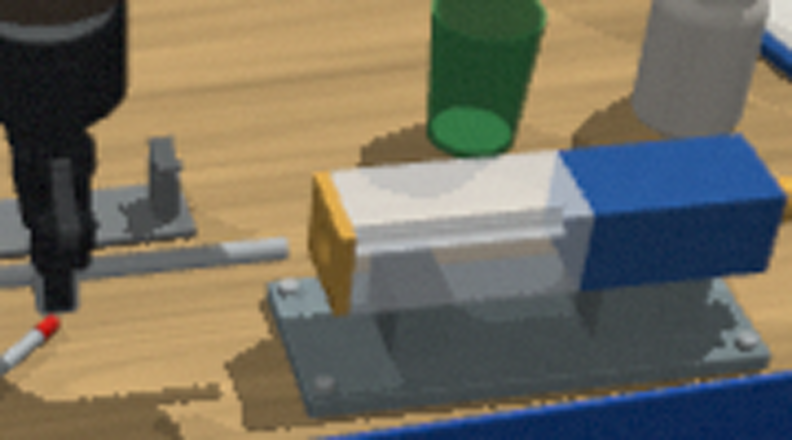

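View pics/aw.png

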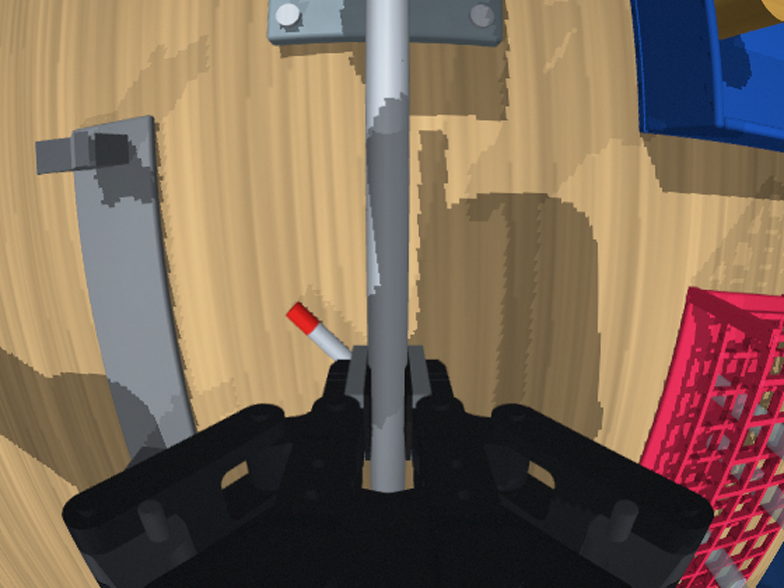

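```bash
cat >> h.py <<'E'
def ov2(im,n,crop,scale,pf,C,Y,M,ry,z=75.,tip=120):
    p=cv2.resize(im["pixels"][crop[1]:crop[3],crop[0]:crop[2]],None,fx=scale,fy=scale,interpolation=cv2.INTER_CUBIC)
    p=cv2.cvtColor(p,cv2.COLOR_RGB2BGR)
    def tr(o,a,q): c,s=np.cos(a),np.sin(a); return np.array([o[0]+c*q[0]-s*q[1],o[1]+s*q[0]+c*q[1],q[2]])
    def pl(o,a,Q,col):
        pts=np.array([pf(im,tr(o,a,q)) for q in Q]); pts=((pts-np.array(crop[:2])+.5)*scale-.5)
        cv2.polylines(p,[np.round(pts*16).astype(np.int32)],False,col,1,cv2.LINE_AA,4)
    th=np.linspace(0,2*np.pi,40)
    for r,c,x in[(7.3,(0,255,0),-110),]: pl(C,Y,[(x,r*np.cos(t),75+r*np.sin(t)) for t in th],c)
    for x in(-110,-102): pl(C,Y,[(x,-28,100),(x,28,100),(x,28,50),(x,-28,50),(x,-28,100)],(0,0,255))
    for s in(-28,28): pl(C,Y,[(x,s,100) for x in np.linspace(-110,110,20)],(0,0,255))
    pl(C,Y,[(x,y,12) for x,y in [(-125,-50),(125,-50),(125,50),(-125,50),(-125,-50)] ],(0,255,0))
    pl(M,ry,[(tip,6*np.cos(t),z+6*np.sin(t)) for t in th],(255,0,0))
    for s in(-6,6):
        pl(M,ry,[(x,s,z) for x in np.linspace(-120,120,30)],(255,0,0))
        pl(M,ry,[(x,0,z+s) for x in np.linspace(-120,120,30)],(255,255,0))
    cv2.imwrite("pics/"+n+".png",p)
E
python3 - <<'E'
from h import *
C=np.array([604.4,184.]);Y=np.radians(87.8);M=np.array([595.6,-66.8]);ry=np.radians(87.8)
w=arm.get_image("wrist");ov2(w,"b_w",(200,0,360,250),3.2,fproj,C,Y,M,ry)
s=arm.get_image("scene");ov2(s,"b_s",(260,160,440,260),4.4,proj,C,Y,M,ry)
E
```

```text
(no output)
```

View pics/b_w.png

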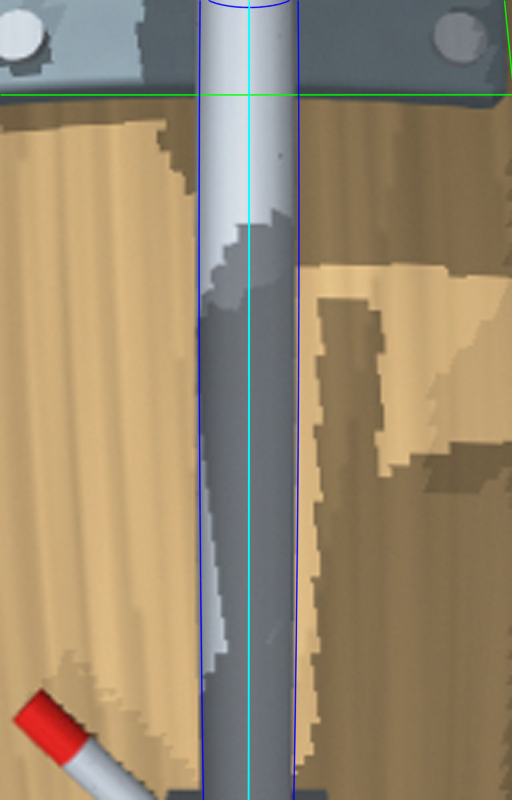

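View pics/b_s.png

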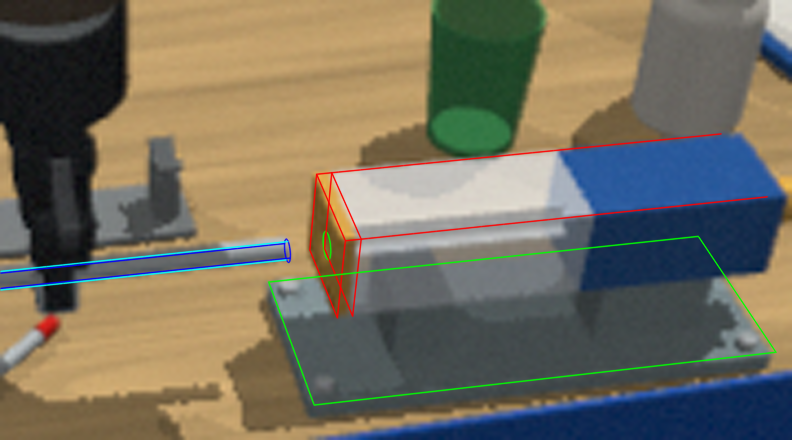

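Run:
```python
from h import *
s=arm.get_image("scene")
save(s,"c_s",(300,185,355,240),12)
s=arm.get_image("wrist")
```

View pics/c_s.png

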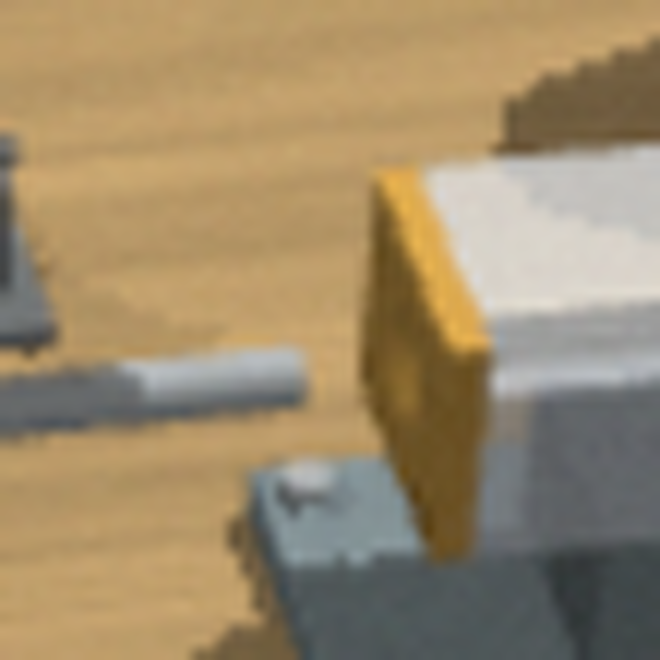

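play_rows:
  moves:
    - [[0.001,0.03,-0.002],0,1]
    - [[0.002,0.05,-0.002],0,1]
    - [[0.003,0.065,-0.002],0,1]
    - [[0.003,0.075,-0.002],0,1]
    - [[0.003,0.085,-0.002],0,1]

```text
clock: 11.32
position: [596.1, -43.0, 230.3]
ee_rot: [0.721, 0.693, 0.005, -0.004]
contact_force: [-0.3, -0.3, -2.1]
gripper_width: 10.2
```

Run:
```python
from h import *
st()
s=arm.get_image("scene"); save(s,"d_s",(290,180,360,240),11)
st()
```

```text
t 11.32 pos [596.11 -42.97 230.33] jawdeg -2.23 zax [ 8.000e-04  1.280e-02 -9.999e-01] F [-0.26 -0.26 -2.12] T [-0.012  0.004  0.002] w 10.2 j6 2.919
t 11.38 pos [596.12 -42.76 230.33] jawdeg -2.22 zax [ 9.000e-04  1.290e-02 -9.999e-01] F [-0.23 -0.28 -1.74] T [-0.058 -0.016 -0.026] w 9.7 j6 2.919
```

View pics/d_s.png

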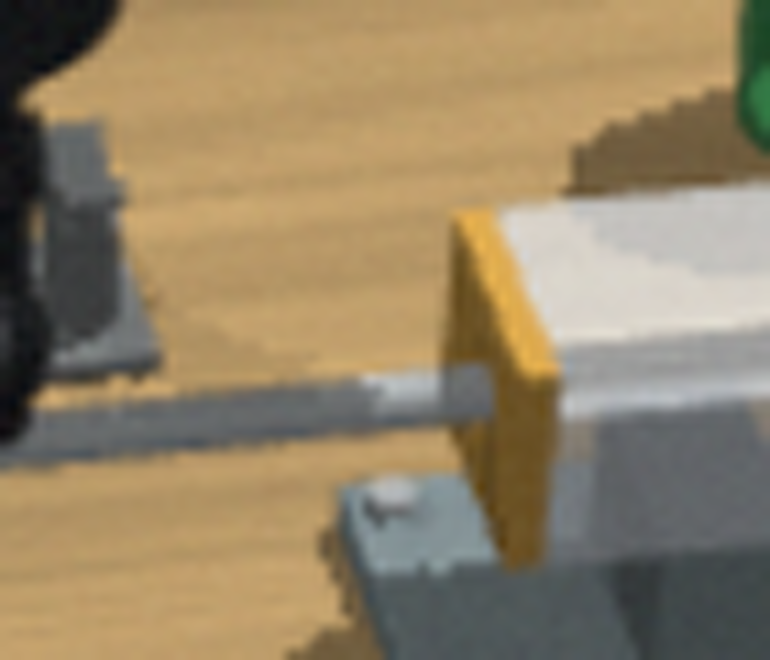

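play_rows:
  moves:
    - [[0.0005,0.015,0],0,1]
    - [[0.001,0.025,0],0,1]
    - [[0.0015,0.04,0],0,1]
    - [[0.0015,0.04,0],0,1]

```text
clock: 11.88
position: [596.6, -30.4, 230.3]
ee_rot: [0.72, 0.693, 0.005, -0.004]
contact_force: [-0.2, 0.4, -1.8]
gripper_width: 9.9
```

Run:
```python
from h import *
st()
w=arm.get_image("wrist"); save(w,"e_w",(180,0,380,150),4)
s=arm.get_image("scene"); save(s,"e_s",(290,180,360,240),11)
st()
```

```text
t 11.88 pos [596.61 -30.42 230.34] jawdeg -2.19 zax [ 0.001   0.0129 -0.9999] F [-0.22  0.4  -1.79] T [-0.009 -0.004 -0.004] w 9.9 j6 2.898
t 11.97 pos [596.57 -30.68 230.33] jawdeg -2.21 zax [ 9.000e-04  1.290e-02 -9.999e-01] F [ 0.53  0.62 -2.41] T [-0.069  0.026 -0.015] w 10.0 j6 2.899
```

View pics/e_w.png

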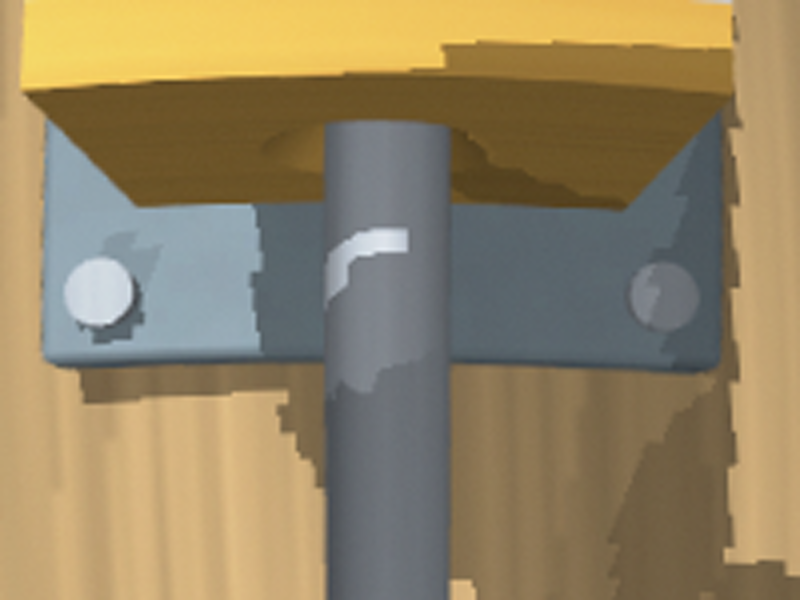

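View pics/e_s.png

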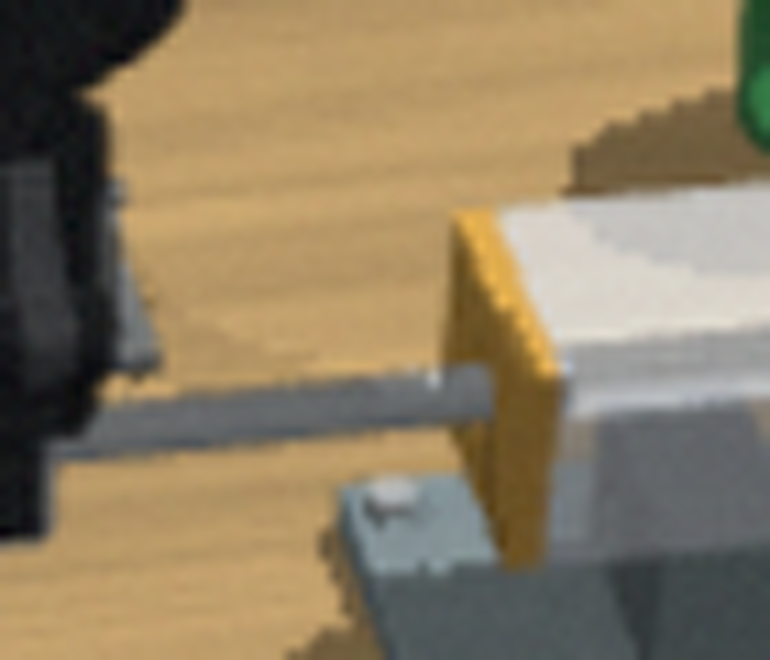

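play_rows:
  moves:
    - [[-0.0037,0,0],0,1]
    - [[-0.0035,0.02,0],0,1]
    - [[-0.0028,0.04,0],0,1]
    - [[-0.0015,0.07,0],0,1]
    - [[-0.0012,0.08,0],0,1]
    - [[-0.0012,0.08,0],0,1]

```text
clock: 12.72
position: [596.2, -6.2, 230.3]
ee_rot: [0.72, 0.694, 0.005, -0.004]
contact_force: [-1.2, 0.0, -2.0]
gripper_width: 9.7
```

Run:
```python
from h import *
st()
w=arm.get_image("wrist"); save(w,"f_w",(160,0,400,180),3.3)
st()
```

```text
t 12.72 pos [596.23  -6.25 230.34] jawdeg -2.17 zax [ 9.000e-04  1.280e-02 -9.999e-01] F [-1.22  0.03 -1.98] T [-0.064 -0.017 -0.052] w 9.7 j6 2.858
t 12.78 pos [596.22  -6.49 230.3 ] jawdeg -2.19 zax [ 8.000e-04  1.280e-02 -9.999e-01] F [-1.13 -0.16 -2.28] T [-0.07  -0.058  0.001] w 10.1 j6 2.858
```

View pics/f_w.png

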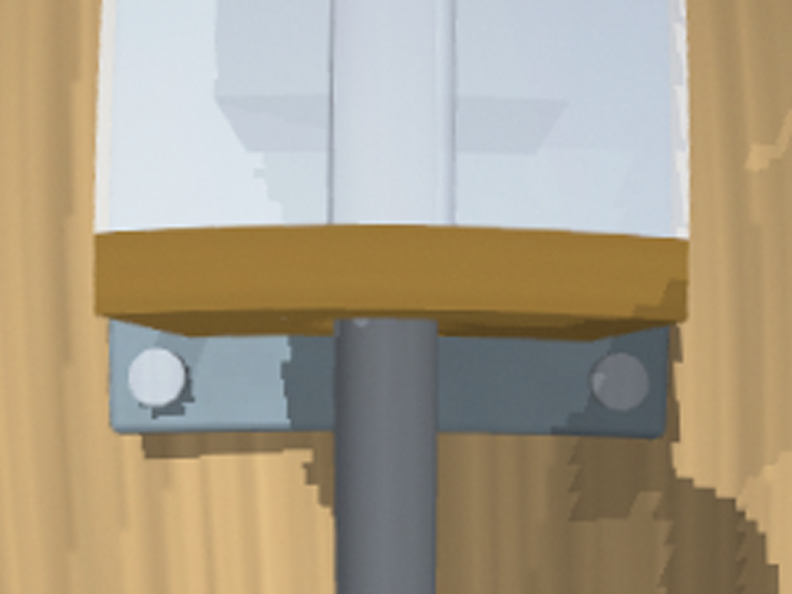

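play_rows:
  moves:
    - [[0.0007,0.02,0],0,1]
    - [[0.0015,0.04,0],0,1]
    - [[0.0025,0.065,0],0,1]
    - [[0.0037,0.09,0],0,1]
    - [[0.0044,0.113,0],0,1]
    - [[0.0044,0.113,0],0,1]

```text
clock: 13.52
position: [597.6, 28.1, 230.3]
ee_rot: [0.72, 0.694, 0.005, -0.004]
contact_force: [-0.4, -0.1, -2.5]
gripper_width: 9.6
```

Run:
```python
from h import *
st()
w=arm.get_image("wrist"); save(w,"g_w",scale=1.4)
st()
s=arm.get_image("scene"); save(s,"g_s",(260,160,440,260),4.4);st()
```

```text
t 13.53 pos [597.58  28.05 230.33] jawdeg -2.14 zax [ 9.000e-04  1.290e-02 -9.999e-01] F [-0.43 -0.08 -2.54] T [-0.055 -0.05  -0.034] w 9.6 j6 2.801
t 13.57 pos [597.55  27.74 230.28] jawdeg -2.16 zax [ 8.000e-04  1.280e-02 -9.999e-01] F [ 0.2  -0.42 -1.51] T [ 0.002 -0.009 -0.003] w 9.8 j6 2.802
t 13.62 pos [597.53  27.5  230.24] jawdeg -2.18 zax [ 6.000e-04  1.280e-02 -9.999e-01] F [ 0.25 -0.07 -2.11] T [-0.043  0.004 -0.02 ] w 9.9 j6 2.802
```

View pics/g_w.png

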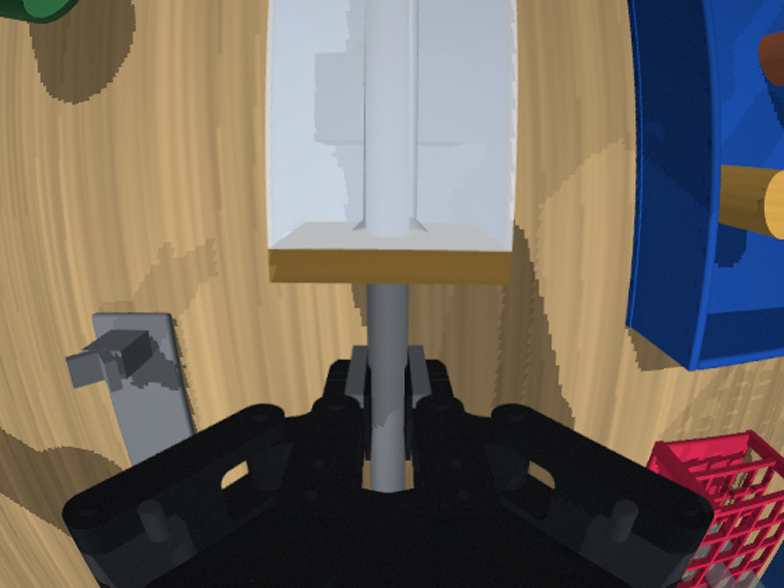

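View pics/g_s.png

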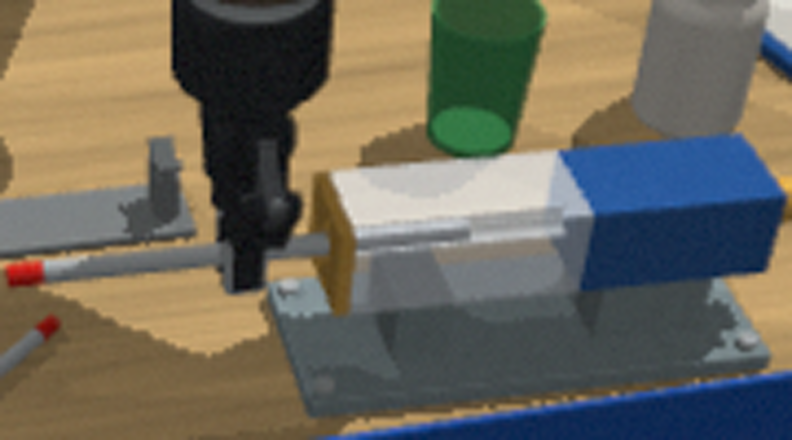

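play_rows:
  moves:
    - [[0.001,0,0],0,1]
    - [[0.001,0,0],0,-1]
    - [[0.001,0,0],0,-1]
    - [[0.001,0,0],0,-1]
    - [[0.001,0,0],0,-1]
    - [[0.001,0,0],0,-1]

```text
clock: 14.38
position: [597.8, 27.5, 230.4]
ee_rot: [0.72, 0.694, 0.005, -0.004]
contact_force: [-0.2, -0.1, -0.3]
gripper_width: 85.0
```

Run:
```python
from h import *
st()
w=arm.get_image("wrist"); save(w,"h_w",scale=1.4)
s=arm.get_image("scene"); save(s,"h_s",(260,160,440,260),4.4);st()
```

```text
t 14.38 pos [597.83  27.5  230.36] jawdeg -2.18 zax [ 9.000e-04  1.280e-02 -9.999e-01] F [-0.17 -0.05 -0.29] T [-0.039  0.037  0.019] w 85.0 j6 2.802
t 14.47 pos [597.82  27.52 230.3 ] jawdeg -2.18 zax [ 7.000e-04  1.280e-02 -9.999e-01] F [0.94 0.8  0.46] T [-0.009  0.053 -0.033] w 85.0 j6 2.802
```

View pics/h_w.png

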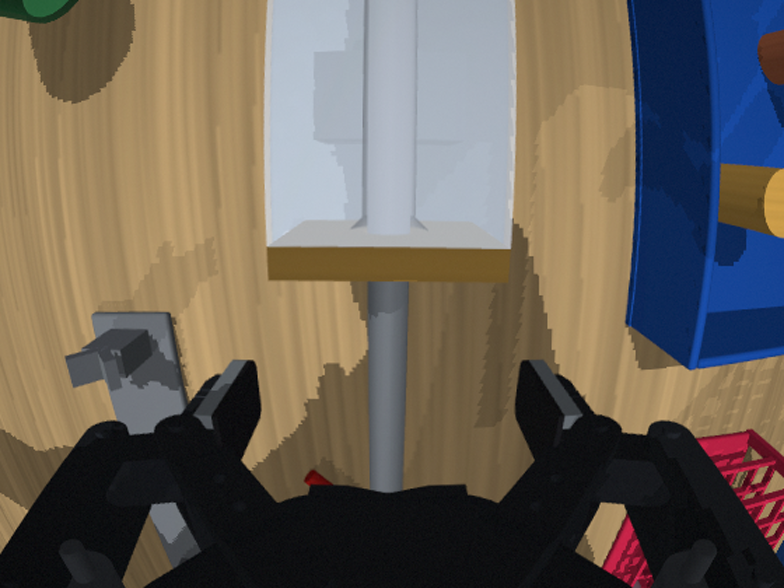

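View pics/h_s.png

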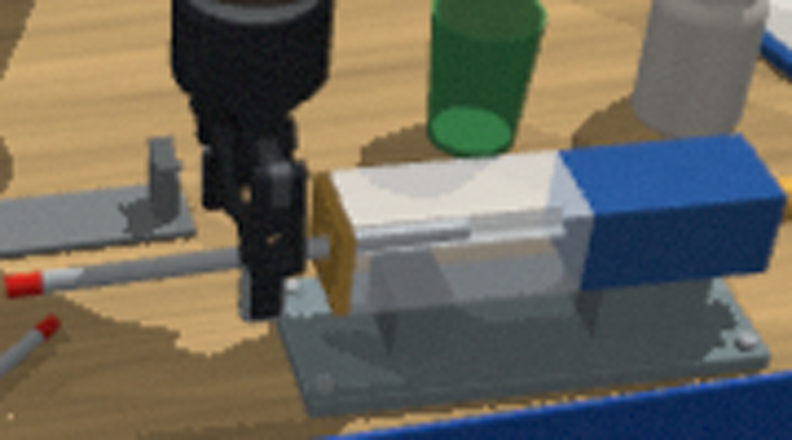

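play_rows:
  moves:
    - [[-0.002,-0.06,-0.006],0,-1]
    - [[-0.005,-0.14,-0.01],0,-1]
    - [[-0.009,-0.23,-0.018],0,-1]
    - [[-0.012,-0.31,-0.018],0,-1]
    - [[-0.0125,-0.323,-0.018],0,-1]
    - [[-0.0125,-0.323,-0.018],0,-1]

```text
clock: 15.22
position: [593.9, -69.9, 224.8]
ee_rot: [0.721, 0.693, 0.005, -0.004]
contact_force: [-0.1, 0.7, 0.5]
gripper_width: 85.3
```

Run:
```python
from h import *
st()
w=arm.get_image("wrist"); save(w,"i_w",scale=1.4)
s=arm.get_image("scene"); save(s,"i_s",(230,160,410,260),4.4);st()
```

```text
t 15.22 pos [593.94 -69.93 224.83] jawdeg -2.23 zax [ 7.000e-04  1.280e-02 -9.999e-01] F [-0.11  0.67  0.52] T [-0.009  0.061  0.027] w 85.3 j6 2.965
t 15.32 pos [594.11 -69.06 224.93] jawdeg -2.15 zax [ 9.000e-04  1.280e-02 -9.999e-01] F [-0.24 -0.69 -0.5 ] T [-0.029 -0.053 -0.011] w 85.3 j6 2.965
```

View pics/i_w.png

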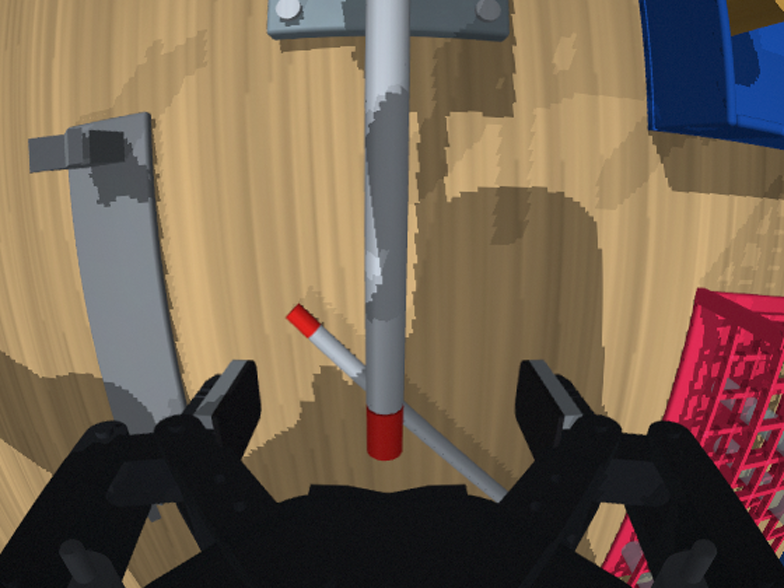

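View pics/i_s.png

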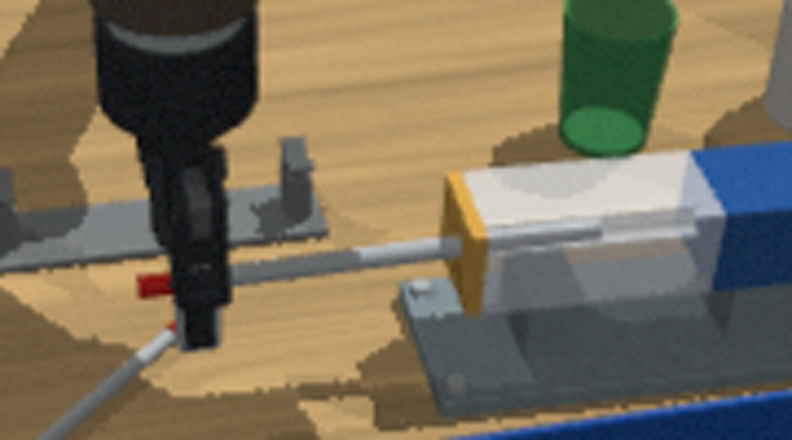

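play_rows:
  moves:
    - [[0,0,0],0,1]
    - [[0,0,0],0,1]
    - [[0,0,0],0,1]
    - [[0,0,0],0,1]
    - [[0,0,0],0,1]
    - [[0,0,0],0,1]

```text
clock: 16.08
position: [594.1, -69.0, 225.0]
ee_rot: [0.72, 0.694, 0.005, -0.004]
contact_force: [0.5, 0.2, 0.2]
gripper_width: 9.9
```

Run:
```python
from h import *
st()
```

```text
t 16.07 pos [594.09 -69.   224.95] jawdeg -2.16 zax [ 9.000e-04  1.300e-02 -9.999e-01] F [0.47 0.24 0.25] T [ 0.264  0.08  -0.014] w 9.9 j6 2.965
```

Gripped near the red end. Now lift to level.

play_rows:
  moves:
    - [[0,0,0.006],0,1]
    - [[0,0,0.011],0,1]
    - [[0,0,0.0155],0,1]
    - [[0,0,0.0155],0,1]
    - [[0,0,0.0155],0,1]

```text
clock: 16.7
position: [594.0, -69.0, 229.5]
ee_rot: [0.72, 0.694, 0.005, -0.004]
contact_force: [0.3, -0.4, -1.8]
gripper_width: 9.9
```

Run:
```python
from h import *
st()
w=arm.get_image("wrist"); save(w,"j_w",scale=1.4)
s=arm.get_image("scene"); save(s,"j_s",(230,160,410,260),4.4);st()
C=np.array([604.0,183.5]);Y=np.radians(87.8)
ov2(s,"j_o",(230,160,410,260),4.4,proj,C,Y,C+(-110+74-120)*np.array([np.cos(Y),np.sin(Y)]),Y)
```

```text
t 16.7 pos [594.01 -69.01 229.47] jawdeg -2.16 zax [ 5.000e-04  1.300e-02 -9.999e-01] F [ 0.26 -0.44 -1.78] T [-0.221  0.015  0.015] w 9.9 j6 2.964
t 16.8 pos [594.04 -69.01 229.49] jawdeg -2.16 zax [ 6.000e-04  1.300e-02 -9.999e-01] F [-0.58 -0.12 -2.24] T [-0.222  0.041  0.013] w 9.7 j6 2.964
```

View pics/j_o.png

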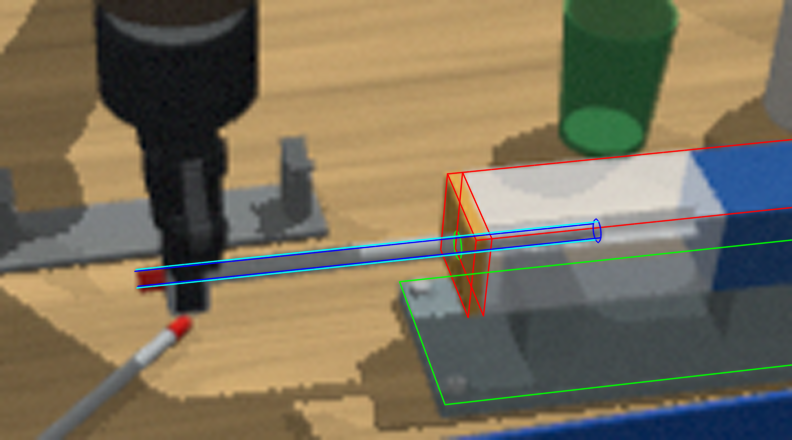

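View pics/j_s.png

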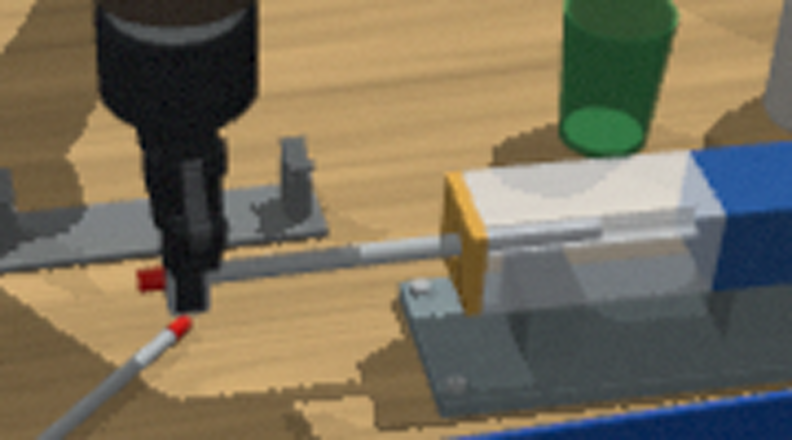

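View pics/j_w.png

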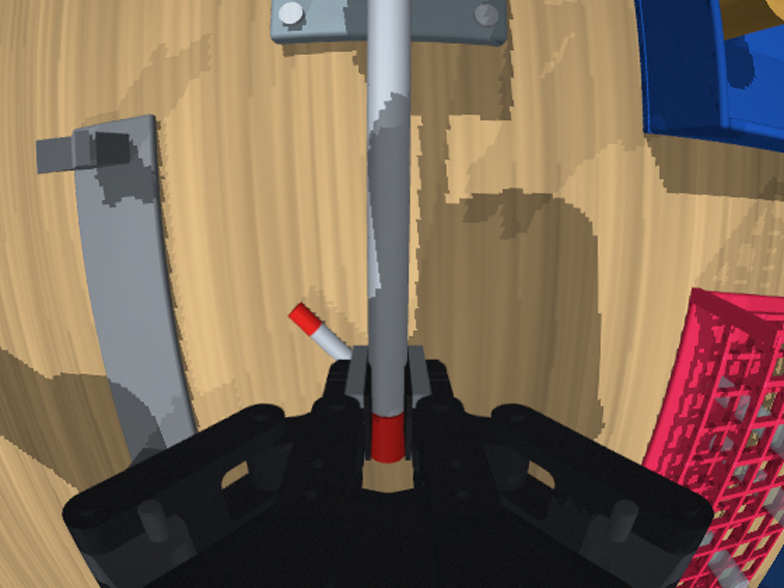

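play_rows:
  moves:
    - [[0,0,0.003],0,1]
    - [[0.0006,0.015,0.003],0,1]
    - [[0.0012,0.03,0.003],0,1]
    - [[0.0019,0.05,0.003],0,1]
    - [[0.0027,0.07,0.003],0,1]
    - [[0.0027,0.07,0.003],0,1]

```text
clock: 17.55
position: [594.9, -47.4, 230.4]
ee_rot: [0.72, 0.694, 0.005, -0.004]
contact_force: [0.5, -0.1, -1.5]
gripper_width: 10.0
```

Run:
```python
from h import *
st()
w=arm.get_image("wrist"); save(w,"k_w",(160,0,400,180),3.3)
st()
```

```text
t 17.55 pos [594.91 -47.38 230.39] jawdeg -2.11 zax [ 7.000e-04  1.300e-02 -9.999e-01] F [ 0.47 -0.13 -1.52] T [-0.26  -0.029  0.018] w 10.0 j6 2.928
t 17.6 pos [594.89 -47.64 230.42] jawdeg -2.13 zax [ 6.000e-04  1.300e-02 -9.999e-01] F [ 0.77  0.45 -2.07] T [-0.239  0.    -0.032] w 9.7 j6 2.929
```

View pics/k_w.png

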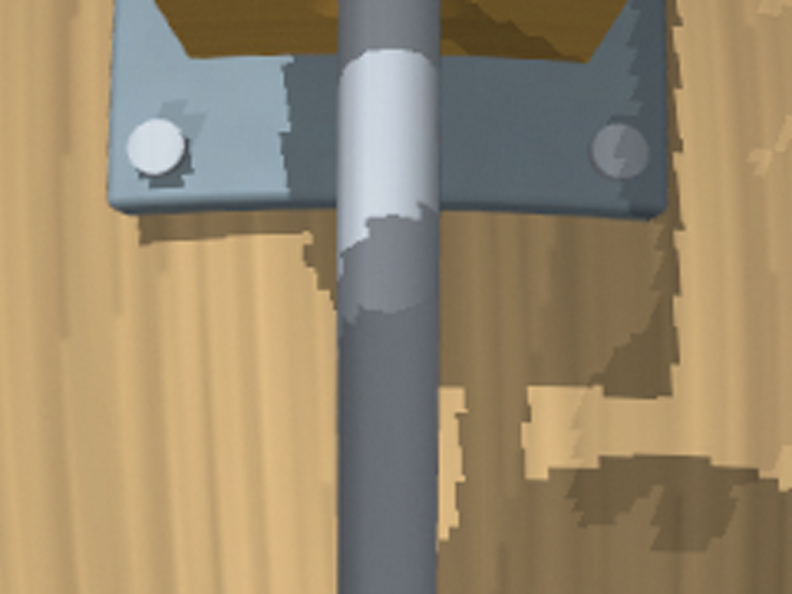

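play_rows:
  moves:
    - [[0.0006,0.015,0],0,1]
    - [[0.0012,0.03,0],0,1]
    - [[0.0017,0.045,0],0,1]
    - [[0.002,0.052,0],0,1]
    - [[0.002,0.052,0],0,1]

```text
clock: 18.23
position: [595.5, -31.8, 230.4]
ee_rot: [0.72, 0.694, 0.005, -0.004]
contact_force: [0.4, -0.3, -1.7]
gripper_width: 9.9
```

Run:
```python
from h import *
st()
w=arm.get_image("wrist"); save(w,"l_w",(160,0,400,180),3.3)
st()
s=arm.get_image("scene"); save(s,"l_s",(260,160,440,260),4.4);st()
```

```text
t 18.23 pos [595.5  -31.8  230.38] jawdeg -2.11 zax [ 7.000e-04  1.310e-02 -9.999e-01] F [ 0.35 -0.31 -1.7 ] T [-0.245 -0.024 -0.047] w 9.9 j6 2.902
t 18.27 pos [595.48 -31.91 230.39] jawdeg -2.12 zax [ 6.000e-04  1.300e-02 -9.999e-01] F [-0.03  0.18 -2.06] T [-0.233 -0.01  -0.044] w 9.7 j6 2.902
t 18.32 pos [595.47 -32.   230.39] jawdeg -2.12 zax [ 6.000e-04  1.300e-02 -9.999e-01] F [ 0.06  0.64 -1.08] T [-0.206 -0.02  -0.017] w 9.6 j6 2.902
```

View pics/l_w.png

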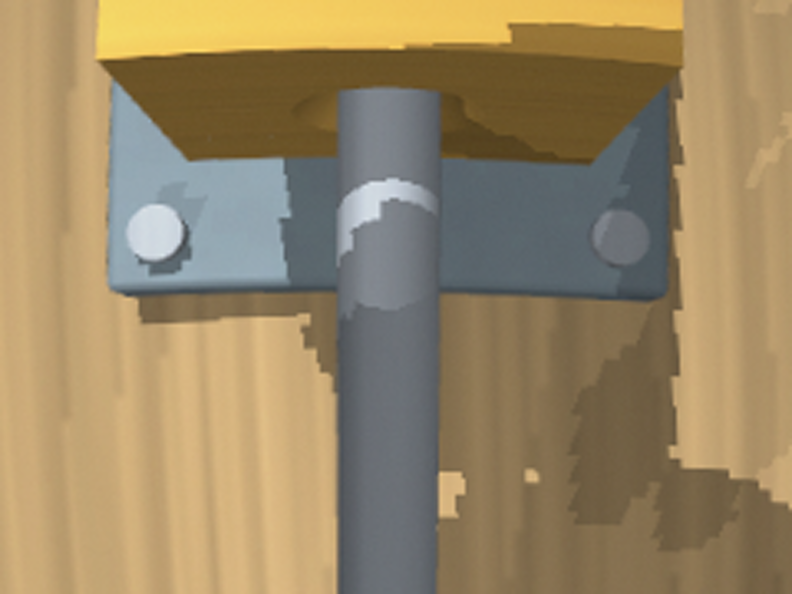

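View pics/l_s.png

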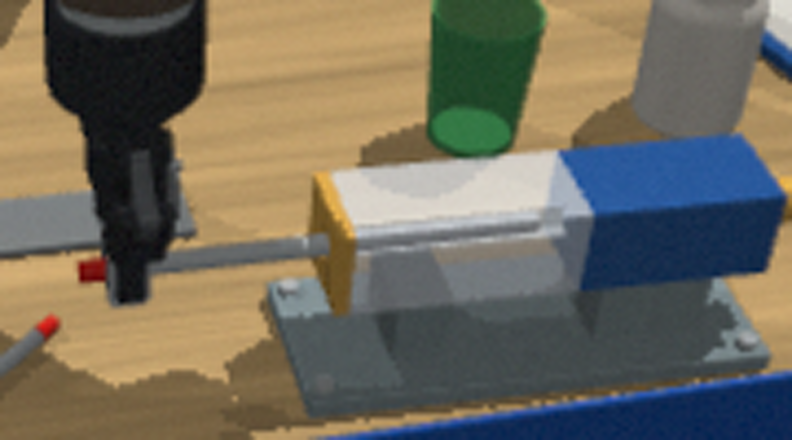

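play_rows:
  moves:
    - [[0.0004,0.01,0],0,1]
    - [[0.0008,0.02,0],0,1]
    - [[0.0012,0.03,0],0,1]
    - [[0.0016,0.04,0],0,1]
    - [[0.0016,0.04,0],0,1]

```text
clock: 18.95
position: [596.0, -19.7, 230.4]
ee_rot: [0.72, 0.694, 0.005, -0.004]
contact_force: [0.4, 0.1, -1.6]
gripper_width: 9.7
```

Run:
```python
from h import *
st()
```

```text
t 18.95 pos [595.99 -19.68 230.42] jawdeg -2.1 zax [ 7.000e-04  1.310e-02 -9.999e-01] F [ 0.44  0.11 -1.6 ] T [-0.225 -0.021 -0.014] w 9.7 j6 2.882
```

play_rows:
  moves:
    - [[0.0004,0.01,0],0,1]
    - [[0.0008,0.02,0],0,1]
    - [[0.0012,0.03,0],0,1]
    - [[0.0014,0.035,0],0,1]
    - [[0.0014,0.035,0],0,1]

```text
clock: 19.58
position: [596.4, -9.0, 230.4]
ee_rot: [0.72, 0.694, 0.005, -0.004]
contact_force: [-0.3, 1.5, -1.8]
gripper_width: 9.6
```

Run:
```python
from h import *
st()
w=arm.get_image("wrist"); save(w,"m_w",(160,0,400,180),3.3)
st()
s=arm.get_image("scene"); save(s,"m_s",(260,160,440,260),4.4);st()
```

```text
t 19.57 pos [596.44  -9.01 230.42] jawdeg -2.09 zax [ 8.000e-04  1.320e-02 -9.999e-01] F [-0.31  1.48 -1.83] T [-0.224 -0.043 -0.027] w 9.6 j6 2.864
t 19.62 pos [596.43  -9.1  230.44] jawdeg -2.1 zax [ 8.000e-04  1.320e-02 -9.999e-01] F [ 0.01  0.16 -3.66] T [-0.281 -0.044 -0.035] w 10.0 j6 2.864
t 19.68 pos [596.43  -9.17 230.43] jawdeg -2.11 zax [ 8.000e-04  1.320e-02 -9.999e-01] F [ 0.32  0.65 -2.52] T [-0.228 -0.054 -0.057] w 9.9 j6 2.864
```

View pics/m_w.png

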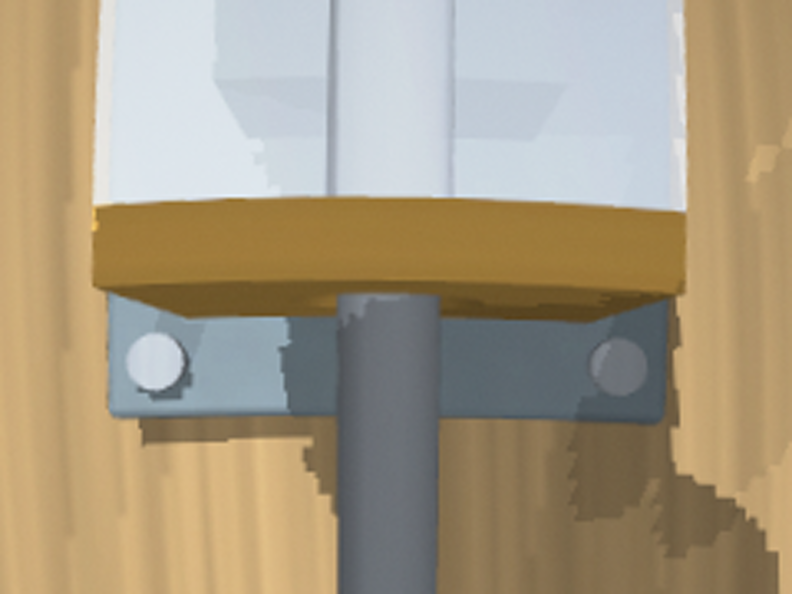

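View pics/m_s.png

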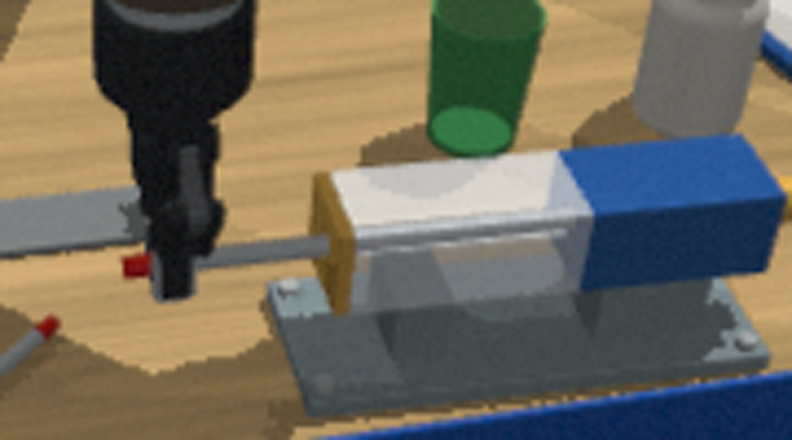

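play_rows:
  moves:
    - [[0.0004,0.01,0],0,1]
    - [[0.0008,0.02,0],0,1]
    - [[0.0012,0.03,0],0,1]
    - [[0.0014,0.037,0],0,1]
    - [[0.0014,0.037,0],0,1]

```text
clock: 20.3
position: [596.6, 1.0, 230.3]
ee_rot: [0.72, 0.694, 0.004, -0.004]
contact_force: [-0.1, -6.1, -1.5]
gripper_width: 9.7
```

Run:
```python
from h import *
st()
```

```text
t 20.3 pos [596.55   1.01 230.29] jawdeg -2.13 zax [-9.000e-04  1.150e-02 -9.999e-01] F [-0.1  -6.06 -1.53] T [-1.75  -0.04  -0.086] w 9.7 j6 2.845
```

play_rows:
  moves:
    - [[0.0004,0.01,0],0,1]
    - [[0.0008,0.02,0],0,1]
    - [[0.0011,0.028,0],0,1]
    - [[0.0014,0.036,0],0,1]
    - [[0.0014,0.036,0],0,1]

```text
clock: 20.92
position: [596.8, 10.8, 230.3]
ee_rot: [0.72, 0.694, 0.003, -0.004]
contact_force: [-0.0, -5.9, -3.2]
gripper_width: 10.2
```

Run:
```python
from h import *
st()
```

```text
t 20.93 pos [596.78  10.85 230.27] jawdeg -2.16 zax [-0.0023  0.0099 -0.9999] F [-0.   -5.89 -3.21] T [-1.812 -0.166 -0.141] w 10.2 j6 2.827
```

play_rows:
  moves:
    - [[0.0002,0.005,0],0,1]
    - [[0.0004,0.01,0],0,1]
    - [[0.0006,0.014,0],0,1]
    - [[0.0006,0.014,0],0,1]

```text
clock: 21.42
position: [596.8, 13.9, 230.4]
ee_rot: [0.721, 0.693, 0.002, -0.004]
contact_force: [0.9, -6.4, -1.6]
gripper_width: 10.0
```

play_rows:
  moves:
    - [[0.0002,0.005,0],0,1]
    - [[0.0004,0.01,0],0,1]
    - [[0.0006,0.013,0],0,1]
    - [[0.0006,0.013,0],0,1]

```text
clock: 21.92
position: [596.9, 16.6, 230.5]
ee_rot: [0.721, 0.693, 0.001, -0.004]
contact_force: [0.5, -6.4, -1.5]
gripper_width: 9.8
```

play_rows:
  moves:
    - [[0.0002,0.005,0],0,1]
    - [[0.0004,0.01,0],0,1]
    - [[0.0006,0.015,0],0,1]
    - [[0.0006,0.016,0],0,1]
    - [[0.0006,0.016,0],0,1]

```text
clock: 22.55
position: [597.1, 20.2, 230.7]
ee_rot: [0.721, 0.693, -0.0, -0.003]
contact_force: [1.0, -6.4, -0.9]
gripper_width: 10.1
```

Run:
```python
from h import *
st()
w=arm.get_image("wrist"); save(w,"n_w",scale=1.4)
s=arm.get_image("scene"); save(s,"n_s",(260,160,440,260),4.4);st()
```

```text
t 22.55 pos [597.08  20.19 230.68] jawdeg -2.28 zax [-0.0052  0.0045 -1.    ] F [ 0.99 -6.44 -0.9 ] T [-2.121 -0.25  -0.114] w 10.1 j6 2.804
t 22.65 pos [597.07  20.18 230.65] jawdeg -2.28 zax [-0.0052  0.0045 -1.    ] F [ 0.3  -7.69 -1.32] T [-2.107 -0.256 -0.112] w 10.1 j6 2.804
```

View pics/n_w.png

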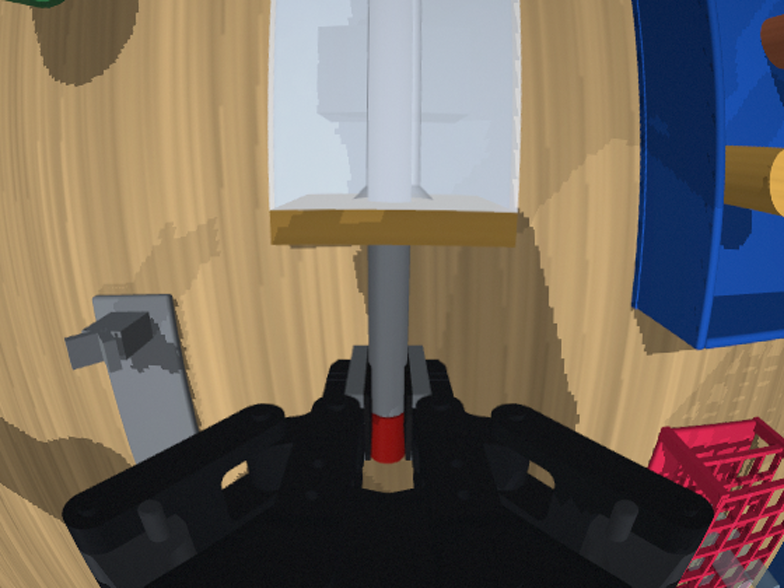

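View pics/n_s.png

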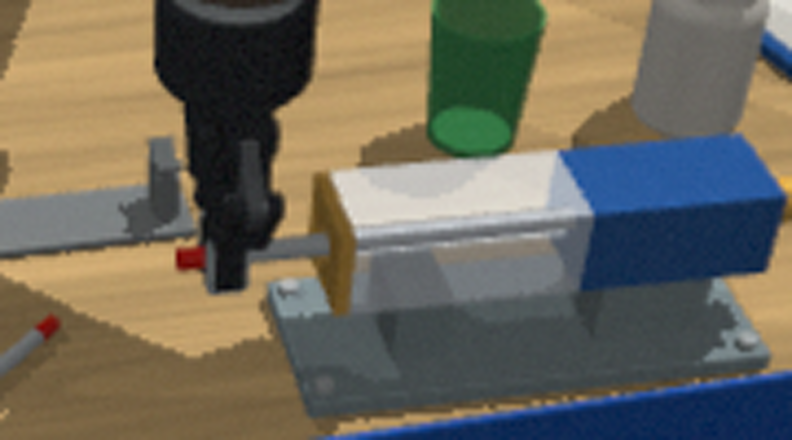

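play_rows:
  moves:
    - [[0.0002,0.005,0],0,1]
    - [[0.0004,0.01,0],0,1]
    - [[0.0006,0.014,0],0,1]
    - [[0.0006,0.017,0],0,1]
    - [[0.0006,0.017,0],0,1]

```text
clock: 23.28
position: [597.2, 22.8, 231.0]
ee_rot: [0.721, 0.693, -0.002, -0.003]
contact_force: [0.9, -13.0, -0.5]
gripper_width: 9.5
```

Run:
```python
from h import *
st()
```

```text
t 23.27 pos [597.19  22.75 230.96] jawdeg -2.33 zax [-7.e-03  7.e-04 -1.e+00] F [  0.87 -13.04  -0.47] T [-3.63  -0.47  -0.101] w 9.5 j6 2.795
```

play_rows:
  moves:
    - [[0.0003,0.008,0],0,1]
    - [[0.0004,0.011,0],0,1]
    - [[0.0005,0.012,0],0,1]
    - [[0.0005,0.012,0],0,1]
    - [[0.0005,0.012,0],0,1]

```text
clock: 23.9
position: [597.3, 23.6, 231.3]
ee_rot: [0.722, 0.692, -0.004, -0.002]
contact_force: [2.5, -13.6, -0.9]
gripper_width: 10.0
```

Run:
```python
from h import *
st(); arm.get_image("scene"); st(); arm.get_image("scene"); st()
```

```text
t 23.9 pos [597.31  23.55 231.29] jawdeg -2.38 zax [-0.0089 -0.0036 -1.    ] F [  2.45 -13.57  -0.85] T [-3.978 -0.526 -0.092] w 10.0 j6 2.789
t 23.95 pos [597.31  23.54 231.3 ] jawdeg -2.38 zax [-0.0089 -0.0036 -1.    ] F [  1.65 -12.32  -2.08] T [-3.993 -0.517 -0.079] w 9.9 j6 2.789
t 24.0 pos [597.3   23.54 231.29] jawdeg -2.38 zax [-0.0089 -0.0036 -1.    ] F [  1.67 -13.5    0.06] T [-3.988 -0.539 -0.065] w 10.0 j6 2.789
```

play_rows:
  moves:
    - [[0,0.008,-0.001],0,1]
    - [[0,0.012,-0.001],0,1]
    - [[0,0.015,-0.001],0,1]
    - [[0,0.015,-0.001],0,1]
    - [[0,0.015,-0.001],0,1]
    - [[0,0.015,-0.001],0,1]

```text
clock: 24.75
position: [597.5, 24.9, 231.5]
ee_rot: [0.722, 0.692, -0.007, -0.001]
contact_force: [3.1, -14.7, -1.2]
gripper_width: 10.0
```

Run:
```python
from h import *
for i in range(5): st(); arm.get_image("scene")
```

```text
t 24.75 pos [597.49  24.89 231.49] jawdeg -2.43 zax [-0.0103 -0.0082 -0.9999] F [  3.08 -14.7   -1.16] T [-4.383 -0.778 -0.046] w 10.0 j6 2.782
t 24.8 pos [597.47  24.86 231.45] jawdeg -2.43 zax [-0.0104 -0.0082 -0.9999] F [  2.4  -15.3   -1.33] T [-4.389 -0.781 -0.033] w 10.1 j6 2.782
t 24.85 pos [597.48  24.89 231.47] jawdeg -2.43 zax [-0.0103 -0.0082 -0.9999] F [  2.01 -15.53  -0.6 ] T [-4.434 -0.791 -0.08 ] w 10.0 j6 2.782
t 24.9 pos [597.48  24.89 231.44] jawdeg -2.43 zax [-0.0103 -0.0082 -0.9999] F [  2.35 -15.75  -1.24] T [-4.431 -0.822 -0.047] w 9.6 j6 2.781
t 24.95 pos [597.47  24.89 231.46] jawdeg -2.43 zax [-0.0103 -0.0082 -0.9999] F [  3.41 -15.45  -0.85] T [-4.37  -0.764 -0.007] w 10.1 j6 2.782
```

Run:
```python
from h import *
for i in range(6): arm.get_image("scene")
st()
```

```text
t 25.3 pos [597.49  24.88 231.46] jawdeg -2.43 zax [-0.0103 -0.0083 -0.9999] F [  2.59 -14.78  -0.69] T [-4.405 -0.779 -0.015] w 9.8 j6 2.782
```

play_rows:
  moves:
    - [[0,0.01,0],0,1]
    - [[0,0.007,0],0,1]
    - [[0,0.003,0],0,1]
    - [[0,0,0],0,1]
    - [[0,0,0],0,1]

```text
clock: 25.92
position: [597.5, 23.3, 231.7]
ee_rot: [0.722, 0.692, -0.008, -0.0]
contact_force: [2.1, -7.8, -0.8]
gripper_width: 9.9
```

Run:
```python
from h import *
st(); arm.get_image("scene"); st()
```

```text
t 25.93 pos [597.54  23.28 231.68] jawdeg -2.47 zax [-0.0111 -0.0105 -0.9999] F [ 2.1  -7.83 -0.81] T [-2.452 -0.454 -0.031] w 9.9 j6 2.781
t 25.98 pos [597.52  23.28 231.67] jawdeg -2.47 zax [-0.0111 -0.0105 -0.9999] F [ 1.21 -8.95 -2.19] T [-2.403 -0.414 -0.095] w 9.8 j6 2.781
```

play_rows:
  moves:
    - [[0,0,0],0,1]
    - [[0,-0.0005,0],0,1]
    - [[0,-0.001,0],0,1]
    - [[0,-0.001,0],0,1]

```text
clock: 26.48
position: [597.6, 22.2, 231.9]
ee_rot: [0.722, 0.692, -0.008, 0.0]
contact_force: [1.2, -5.3, -2.0]
gripper_width: 9.6
```

Run:
```python
from h import *
st(); arm.get_image("scene"); st(); w=arm.get_image("wrist"); save(w,"q_w",scale=1.4); st()
```

```text
t 26.48 pos [597.57  22.19 231.88] jawdeg -2.5 zax [-0.0113 -0.0116 -0.9999] F [ 1.19 -5.32 -2.02] T [-1.637 -0.275 -0.039] w 9.6 j6 2.781
t 26.52 pos [597.56  22.21 231.87] jawdeg -2.5 zax [-0.0114 -0.0116 -0.9999] F [ 0.81 -5.45 -2.13] T [-1.652 -0.26  -0.121] w 9.7 j6 2.781
t 26.57 pos [597.56  22.21 231.88] jawdeg -2.49 zax [-0.0113 -0.0116 -0.9999] F [ 0.98 -5.67 -1.68] T [-1.71  -0.265 -0.085] w 10.2 j6 2.781
```

View pics/q_w.png

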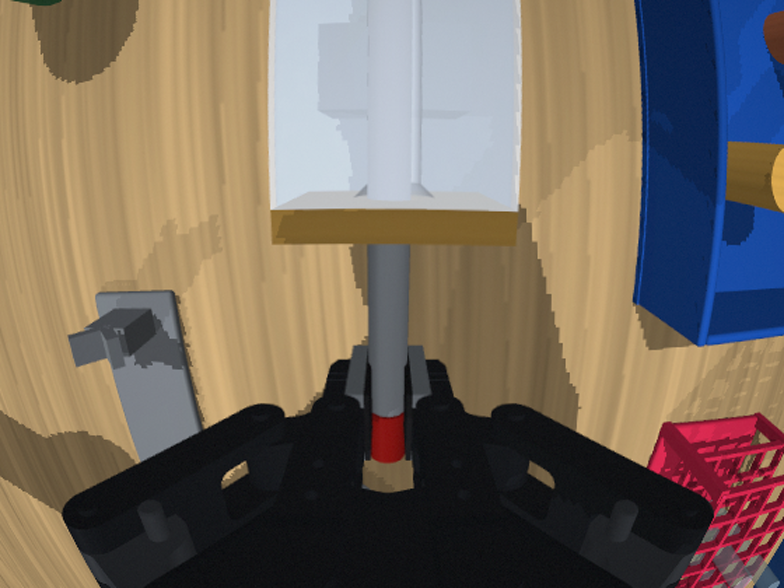

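play_rows:
  moves:
    - [[0,0.002,0],0,1]
    - [[0,0.001,0],0,1]
    - [[0,0.0005,0],0,1]
    - [[0,0.0005,0],0,1]

```text
clock: 27.08
position: [597.6, 22.2, 231.9]
ee_rot: [0.722, 0.691, -0.008, 0.0]
contact_force: [0.9, -5.6, -1.0]
gripper_width: 9.9
```

Run:
```python
from h import *
st(); arm.get_image("scene"); st(); w=arm.get_image("wrist");  st()
```

```text
t 27.07 pos [597.56  22.2  231.93] jawdeg -2.5 zax [-0.0115 -0.0119 -0.9999] F [ 0.94 -5.62 -1.01] T [-1.489 -0.266 -0.02 ] w 9.9 j6 2.781
t 27.12 pos [597.55  22.19 231.93] jawdeg -2.5 zax [-0.0115 -0.0119 -0.9999] F [ 0.78 -5.26 -2.14] T [-1.518 -0.272 -0.072] w 9.9 j6 2.781
t 27.18 pos [597.56  22.18 231.93] jawdeg -2.5 zax [-0.0115 -0.0119 -0.9999] F [ 0.61 -5.3  -1.56] T [-1.548 -0.194 -0.096] w 9.8 j6 2.781
```

play_rows:
  moves:
    - [[0,-0.001,0],0,1]
    - [[0,-0.002,0],0,1]
    - [[0,-0.002,0],0,1]
    - [[0,-0.002,0],0,1]

```text
clock: 27.68
position: [597.6, 21.7, 231.9]
ee_rot: [0.722, 0.692, -0.008, 0.0]
contact_force: [-0.3, -3.5, -1.8]
gripper_width: 10.2
```

Run:
```python
from h import *
st(); arm.get_image("scene"); st(); w=arm.get_image("wrist");  st()
```

```text
t 27.68 pos [597.57  21.73 231.94] jawdeg -2.5 zax [-0.0114 -0.0118 -0.9999] F [-0.32 -3.46 -1.81] T [-0.934 -0.207 -0.038] w 10.2 j6 2.782
t 27.73 pos [597.57  21.71 231.91] jawdeg -2.5 zax [-0.0115 -0.0118 -0.9999] F [ 0.24 -2.04 -1.71] T [-0.892 -0.132 -0.086] w 10.3 j6 2.782
t 27.77 pos [597.57  21.71 231.94] jawdeg -2.5 zax [-0.0114 -0.0119 -0.9999] F [ 1.15 -3.37 -0.98] T [-0.936 -0.166 -0.066] w 10.2 j6 2.782
```

play_rows:
  moves:
    - [[0,-0.0006,0],0,1]
    - [[0,-0.0012,0],0,1]
    - [[0,-0.0012,0],0,1]

```text
clock: 28.15
position: [597.6, 21.4, 231.9]
ee_rot: [0.722, 0.692, -0.008, 0.0]
contact_force: [0.5, -2.3, -1.9]
gripper_width: 9.6
```

Run:
```python
from h import *
st(); arm.get_image("scene"); st(); w=arm.get_image("wrist");  st()
```

```text
t 28.15 pos [597.57  21.42 231.95] jawdeg -2.5 zax [-0.0113 -0.0117 -0.9999] F [ 0.46 -2.32 -1.85] T [-0.721 -0.118 -0.019] w 9.6 j6 2.783
t 28.2 pos [597.57  21.42 231.92] jawdeg -2.5 zax [-0.0114 -0.0117 -0.9999] F [ 0.18 -2.51 -1.91] T [-0.78  -0.056 -0.014] w 9.6 j6 2.783
t 28.25 pos [597.57  21.42 231.93] jawdeg -2.5 zax [-0.0114 -0.0117 -0.9999] F [-0.01 -2.7  -1.4 ] T [-0.705 -0.108 -0.071] w 9.7 j6 2.783
```

play_rows:
  moves:
    - [[0,0,0],0,-1]
    - [[0,0,0],0,-1]
    - [[0,0,0],0,-1]
    - [[0,0,0],0,-1]
    - [[0,0,0],0,-1]

```text
clock: 28.88
position: [597.6, 21.5, 232.0]
ee_rot: [0.722, 0.692, -0.008, 0.0]
contact_force: [-0.4, 0.4, -0.7]
gripper_width: 85.4
```

Run:
```python
from h import *
st(); w=arm.get_image("wrist"); save(w,"r_w",scale=1.4);  st()
```

```text
t 28.88 pos [597.58  21.49 231.98] jawdeg -2.49 zax [-0.0113 -0.0117 -0.9999] F [-0.41  0.38 -0.73] T [ 0.05  -0.005 -0.014] w 85.4 j6 2.783
t 28.93 pos [597.59  21.44 231.95] jawdeg -2.5 zax [-0.0113 -0.0117 -0.9999] F [ 0.23 -0.48  0.2 ] T [ 0.02  -0.043 -0.006] w 85.3 j6 2.783
```

View pics/r_w.png

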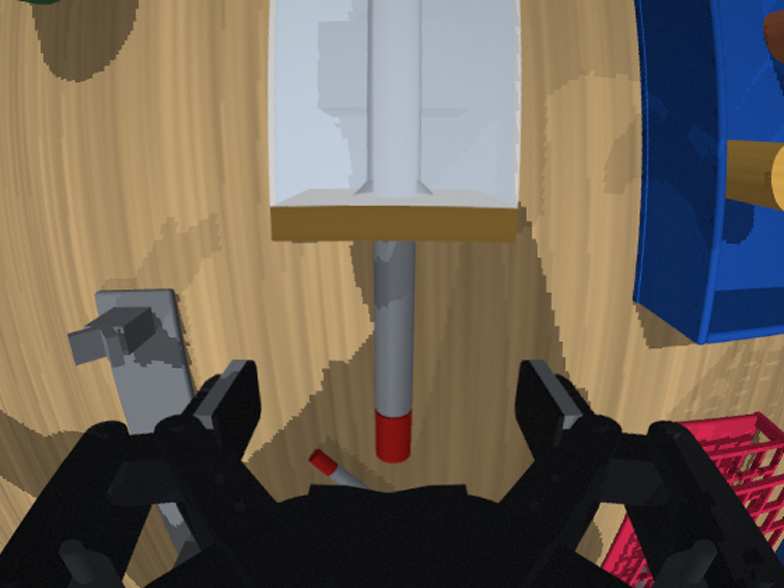

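play_rows:
  moves:
    - [[0,0,0.06],0,-1]
    - [[0,0,0.16],0,-1]
    - [[0,0,0.3],0,-1]
    - [[0,0,0.45],0,-1]
    - [[0,-0.1,0.5],0,-1]
    - [[0,-0.2,0.5],0,-1]
    - [[0,-0.2,0.5],0,-1]

```text
clock: 29.8
position: [597.3, -40.0, 382.1]
ee_rot: [0.723, 0.691, -0.008, 0.0]
contact_force: [-0.6, 0.2, 0.7]
gripper_width: 85.5
```

Run:
```python
from h import *
st(); w=arm.get_image("wrist"); save(w,"u_w",scale=1.4); s=arm.get_image("scene"); save(s,"u_s",scale=1.4); save(s,"u_sc",(260,160,440,260),4.4)
for t in ["rod_tip","rod_mid","piston"]:
  for r in arm.look_for(t,s)[:2]: print(t,np.round(r["centre"],1),r["conf"])
```

```text
t 29.8 pos [597.27 -40.04 382.11] jawdeg -2.64 zax [-0.0112 -0.0115 -0.9999] F [-0.64  0.17  0.69] T [ 0.004 -0.057 -0.011] w 85.5 j6 2.886
rod_tip [ 617.6 -132.2    9.7] 0.79
rod_tip [603.4  32.9  76.5] 0.57
rod_mid [450.1 354.   71.4] 0.72
rod_mid [ 627.2 -128.6    4.3] 0.56
piston [602.2  35.3  78. ] 0.27
```

View pics/u_sc.png

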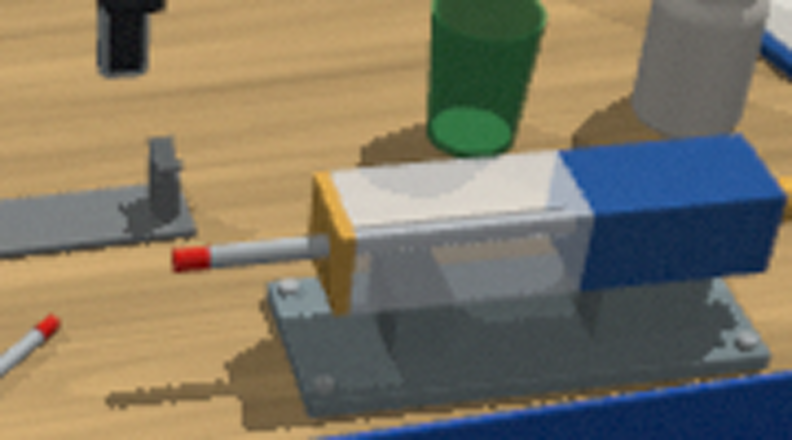

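View pics/u_s.png

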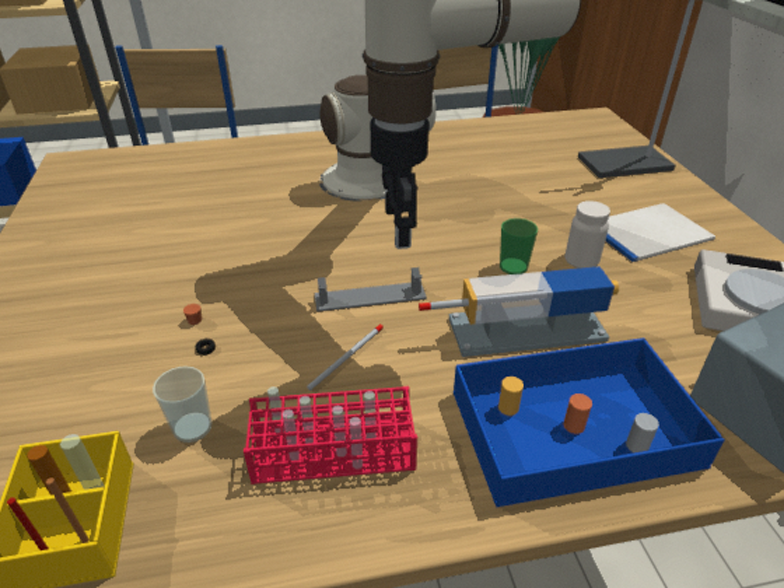

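View pics/u_w.png

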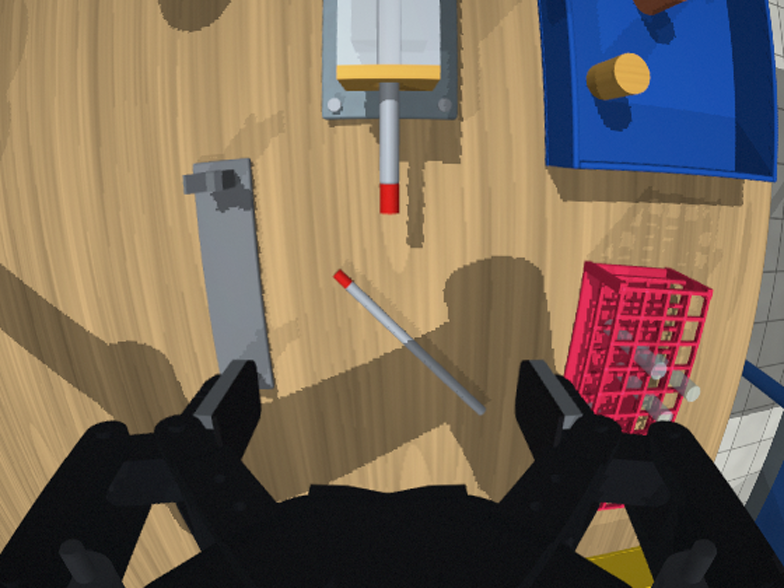

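Run:
```python
from h import *
w=arm.get_image("wrist")
t=fatz(w,389/1.4,211/1.4,74); m=fatz(w,389/1.4,92/1.4,76); print(t,m,"outside",np.linalg.norm(t-m))
print(arm.job_done())
```

```text
[596.41711198  -1.38239963  74.        ] [599.42580454  71.05966654  76.        ] outside 72.53209759614505
the job is handed in; nothing more can be done
None
```

I slid the rod's plain end about 75 mm into the bore, let go, regripped it at the red end and levelled it. I then pushed the piston to its stop, eased off and left the rod in the bore. The job is handed in at about 30 s of the 72 s allowed.

- **Push:** Sliding drag was about 6 N. The force then rose by about 3 N per mm at the buffer. I held about 15.4 N for roughly 0.8 s; the highest reading was 15.8 N. On easing off, the force fell back with the rod, which is how a buffer behaves, not a wedged rod.
- **Release:** I let go with about 2 N still pressing the rod on the piston, then raised the gripper clear.
- **Last checks:**
  - The pictures show the rod in the bore with about 73 mm outside, so its tip is about 167 mm deep. That lies within the 66–90 mm expected.
  - The beakers, bottle, seal, bung and the smaller rod look untouched.

**Not confirmed:**
- **Contact:** I could not see the piston touching the rod. I infer it from the 2 N left on at release and from the rod not moving when the gripper opened.
- **Force reading:** Releasing took several small steps, because the wrist still read about 5 N after I returned to near the measured position.
- **Tool tilt:** The tool's pitch drifted by about 1.4 degrees over the job, with no sign of jamming.
- **Detector:** In the last picture, the trained network's rod tip was not the tip: it marked the spare rod and the outer part of this one. I relied on my own measurement from the picture instead.

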